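Drive the stuck spring pin out of the lever boss

TASK

The hand lever is locked to its shaft by a stuck spring pin: take the drift punch just thinner than the pin from the stand, drive the pin right through the boss from its upper end so that it drops into the tray beneath, and put the punch back upright in the stand. Go gently: never press the punch on the soft lever with more than 40 N. Keep the fingers off the pin, and leave the other punches and the things lying round where they are.

Things in the scene. Friction and masses are not known exactly. Their poses are not given: they have to be found in the camera images.
- lever_rig: Fixed. Hand lever: aluminium boss 36 x 44 x 36 mm on a 20 mm shaft, 200 mm long, lying 90 mm up in two dark steel V-blocks (60 x 28 mm, 65 mm either side of the boss; their clamp screws reach 154 mm up). The lever's black ball rests on the bench on the -x side, 130 mm from the shaft axis. Origin on the bench under the boss; y along the shaft, z up.
- bore_mouth (a point): Centre of the upper mouth of the 9 mm bore (edge broken 0.5 mm) that runs through boss and shaft, 18 mm from the shaft axis. As the lever lies, the bore stands 35 degrees from vertical in the rig's x-z plane, its upper end leaning to -x: the driving direction is (0.574, 0, -0.819) in the rig's frame.
- bore_exit (a point): Centre of the lower mouth of the bore, 36 mm from the upper one.
- spring_pin: Hollow slotted steel spring pin, 8 mm across, 30 mm long, 15 g; origin in its middle, z along it. At first it sits in the bore, its upper end 3 mm below the boss's face. It is a tight spring fit: 8 to 20 N along the bore move it for about the first 24 mm; then it is loose, slides out by itself or with a light push, and drops.
- parts_tray: Loose shallow open plastic tray 70 x 100 x 30 mm (outside, 2 mm walls and floor) under the lower mouth of the bore; origin in the middle of its underside, y along its length.
- punch_stand: Fixed aluminium stand, 60 x 156 mm, open between two plates; its top plate (10 mm thick, top face 78 mm above the bench) has three 16 mm holes in a row along its y axis at y = -48, 0 and +48 mm. Origin on the bench under its middle. The punches hang in the holes by their collars, which punch in which hole varies.
- punch_mid: The fitting drift punch, about 120 g: shank 7 mm across, 62 mm long; black collar 24 mm across, 5 mm thick; dark handle 14 mm across up to 65 mm above the collar's underside, 10 mm striking end up to 70. Bent at the collar from use: the flat tip is 3 mm off the handle's axis, which way is not known. Origin on the axis at the collar's underside, on the stand; z up the handle.
- punch_thin: Like the fitting punch but straight and with a 3.5 mm shank, which would slip into the hollow of the pin. Stays in the stand.
- punch_thick: Like the fitting punch but straight and with an 11 mm shank, too thick for the bore. Stays in the stand.
- tape_roll: Bystander: roll of packing tape lying flat, 98 mm across, 25 mm high, at the right.
- spray_bottle: Bystander: clear spray bottle, 183 mm high, behind the tray.
- tool_carton: Bystander: small white folding carton, 22 x 76 x 22 mm, lying behind the stand.
- end_mill_loose: Bystander: bare carbide end mill 12 mm across, 75 mm long, lying beside the lever.
- pen: Bystander: pen 135 mm long, lying in front of the stand.
There are look-alikes about, which are no part of the job. What is shaped like the punch_stand but pink is not meant.

How it is judged:
On the way, in this order (a step that is already met when the one before it is completed fails the run):
1. the fitting (middle) punch has been lifted clear of the stand (z of punch_mid in the frame of punch_stand above 0.147 m), for 0.1 s.
2. the tilted punch presses on the pin inside the boss (contact force between punch_mid and spring_pin above 2 N and angle between punch_mid's own z axis and vertical between 0.35 and 0.87 rad and distance between spring_pin and bore_exit below 0.024 m), for 0.05 s.
3. the pin has left the boss and lies in the tray (x of spring_pin in the frame of parts_tray between -0.033 and 0.033 m and y of spring_pin in the frame of parts_tray between -0.048 and 0.048 m and z of spring_pin in the frame of parts_tray below 0.03 m), for 0.2 s.
At the end, for the whole second after the job is handed in: The pin lies at rest inside the tray, the tray within 30 mm of its start; all three punches stand upright (within 0.15 rad) in the stand, collars down on its top plate (collar underside 73 to 84 mm up, within 8 mm of the row of holes); the fitting punch is at rest (all of step 3 and linear speed of each of spring_pin, punch_mid below 0.03 m/s and distance of parts_tray from where it was at the start of the episode below 0.03 m and z of punch_mid in the frame of punch_stand between 0.073 and 0.084 m and x of punch_mid in the frame of punch_stand between -0.008 and 0.008 m and y of punch_mid in the frame of punch_stand between -0.058 and 0.058 m and angle between each of punch_mid, punch_thin, punch_thick's own z axis and vertical below 0.15 rad and z of punch_thin in the frame of punch_stand between 0.073 and 0.084 m and x of punch_thin in the frame of punch_stand between -0.008 and 0.008 m and y of punch_thin in the frame of punch_stand between -0.058 and 0.058 m and z of punch_thick in the frame of punch_stand between 0.073 and 0.084 m and x of punch_thick in the frame of punch_stand between -0.008 and 0.008 m and y of punch_thick in the frame of punch_stand between -0.058 and 0.058 m); the robot touches nothing.
It fails at once if the punch presses the lever with more than 40 N (contact force between any of punch_mid, punch_thin, punch_thick and lever_rig above 40 N).
It fails at once if the fingers touch the pin (contact force between the fingers and spring_pin above 0.2 N).
It fails at once if another punch is taken out of the stand (distance of any of punch_thin, punch_thick from where it was at the start of the episode above 0.02 m).
It fails at once if a thing lying round is disturbed by more than 30 mm (distance of any of tape_roll, spray_bottle, tool_carton, end_mill_loose, pen from where it was at the start of the episode above 0.03 m).
It also fails if it takes over 58 s, if anything falls off the work surface, if the arm or the gripper's body presses on something with over 40 N, if the wrist force passes 120 N, or if a joint passes its speed limit or range.

ROBOT

A 6-joint arm with a two-finger parallel gripper is mounted at the origin on a cart in front of the work surface, level with it; the furniture and walls round the work are solid. World frame = base frame: x ahead of the robot, y to its left, z up, the work surface at z = 0. Lengths are in m, angles in rad, forces in N, time in s.
With the tool pointing down it reaches from about 0.325 to 0.85 m from the base axis. Payload 4.4 kg.
Tool frame: the origin (TCP) lies on the centre line of the jaws, within the pads' length; the fingertips stand 25 mm ahead of it and the grasp point (between the pads) lies 6 mm ahead of it; z points along the fingers, y is the line along which they close (so a half turn about z gives the same grasp; the last joint's range is limited). The gripper opens to 94 mm and grips with 3 to 60 N. Pads are 16 mm wide; open, the fingers measure 119 mm over their backs; the gripper's body (75 mm by 177 mm) begins 78 mm behind the grasp point.
Start: joints at [-1.417, 0.207, 1.542, -0, 1.393, -0.15], TCP at [0.172, -0.549, 0.23] pointing down, gripper open.
Joint ranges: [-2.73, 2.73], [-0.86, 2.22], [0.23, 2.46], [-1.11, 4.25], [0.08, 2.63], [-2.82, 2.82]. Speed limits (rad/s): [2.79, 2.79, 3.14, 3.14, 3.14, 3.14].

INTERFACE

Orientations are given as a 3x3 rotation matrix whose columns are the frame's x, y, z axes.
In Python, from plant import bot gives the robot as it stands.
- The arm moves only by the tool play_rows, never from a script. Its argument "moves" is a list of rows, each a list of 7 numbers: the shift along the tool's x, y, z in cm, then the turn, a rotation vector about the tool's x, y, z in rad, then the closure, from -1 (fully open) to 1 (shut). A call has 1 to 20 rows; each row is the pose to reach, as a shift and turn from the pose commanded when the call began, along the tool's axes at that moment; what a row does not reach only later rows make up. A row lasts 1/12 s, in which the tool goes at most 41.7 mm and 7.16 degrees, less where a joint would pass 70% of its speed; a pose out of reach is approached as far as the arm can. A call with a gripper value outside its range is refused whole. The fingers move at their own pace and stop on an object; "squeeze" is the grip in N (left out, the last holds). Time passes only in rows, so rows that repeat a pose let the fingers close. It gives the time, the measured TCP pose, the force, the opening and the grip force at its end, in the units of the state.
- bot.state(): the state, without advancing time (a new reading comes with each control period).
- bot.capture(name): name is "scene" or "top"; returns a dict with "pixels" (480x640x3 uint8, red, green, blue), "fx", "fy", "cx", "cy" (pixels), "k1" (the pictures are not rectified: a ray, as slopes to the right and down, at radius r is drawn at 1 + k1 r^2 times it, then the intrinsics apply), "rvec" (rotation vector, rad) and "tvec" (3), from world to camera coordinates, as OpenCV has them. Camera axes: x right, y down, z forward; pixel columns grow to the right and rows downward; lengths in m; the calibration is good to about 2 mm. A picture is of the moment at which its call begins. There is no depth.
- bot.finish_job(): hands the job in; it is judged then, once.
The state is a dict: "t": time; "joint_positions": joint angles; "qd": joint speeds; "joint_efforts": joint torques, N m; "eef_pos": TCP position; "tool_rot": TCP orientation; "ft_force": force on the tool from outside, world axes, zero at the start; "wrist_torque": the same for the moment, N m; "width": finger opening in m; "grasp_force": force on a finger pad.
Only numpy, scipy, OpenCV 4.12 (cv2) and the standard library are available. Lean on these libraries where they do the work, as an engineer would, in place of code of your own. Each camera call takes 0.05 s, during which the arm holds its last target. There are 200 camera calls.

## Working session

There is one attempt and no reset: what is moved stays moved. The work goes in short steps, Python scripts to look and compute and a tool call to move; the robot and the scene stay as the last step left them, time stands still between calls to the robot, and variables do not carry over. Pictures are saved under pics/ and viewed, at most 10 in all, crops included, and the job is handed in when it is done.

Besides the shell and the picture viewer there is one more tool, called by a JSON object that holds its "api" and its "payload", one argument or row to a line. play_rows: Moves the arm, as the interface text tells. Its arguments: {"type":"object","properties":{"moves":{"type":"array"},"squeeze":{"type":"number"}},"required":["moves"]}

```bash
mkdir -p pics; ls
python3 - <<'E'
from plant import bot
import cv2,pickle
d={}
for n in("scene","top"):
    c=bot.capture(n); d[n]=c
    cv2.imwrite(f"pics/{n}0.png",c["pixels"][:,:,::-1])
    print(n,{k:v for k,v in c.items() if k!="pixels"})
pickle.dump(d,open("cap0.pkl","wb"))
print(bot.state())
E
```

```text
pics
scene {'fx': 436.76107454716765, 'fy': 436.76107454716765, 'cx': 320.77603666135536, 'cy': 243.1256377988736, 'k1': -0.05360082005251226, 'rvec': array([ 1.43721046, -2.25111073,  0.80539069]), 'tvec': array([0.29132885, 0.4016809 , 1.12847093])}
top {'fx': 518.4383312837314, 'fy': 518.4383312837314, 'cx': 314.9471318887656, 'cy': 237.9677260661804, 'k1': -0.03238709048541248, 'rvec': array([ 2.11135007, -2.11309161,  0.21045234]), 'tvec': array([0.04812174, 0.55800835, 1.52067389])}
{'t': 0.1, 'joint_positions': array([-1.41750482e+00,  2.07352292e-01,  1.54276302e+00,  1.67650423e-05,
        1.39348929e+00, -1.50470179e-01]), 'qd': array([ 2.92661601e-05, -1.19828944e-03, -2.60020249e-03, -4.43888836e-05,
       -6.87288626e-04, -1.31222714e-03]), 'joint_efforts': array([ 2.04755747e-04, -3.71863568e+01, -2.82292825e+01,  7.00321700e-02,
        3.11356515e-02, -5.45069815e-05]), 'eef_pos': array([ 0.17189872, -0.5480173 ,  0.22941972]), 'tool_rot': array([[ 9.54219013e-01,  2.99108661e-01, -2.90899350e-04],
       [ 2.99108633e-01, -9.54216989e-01,  1.99087501e-03],
       [ 3.17906856e-04, -1.98674129e-03, -9.99997976e-01]]), 'ft_force': array([ 0.31431796, -0.58000863, -0.00994082]), 'wrist_torque': array([ 0.0119534 , -0.08788609, -0.01313323]), 'grasp_force': 0.0, 'width': 0.09430415370541528}
```

View pics/scene0.png

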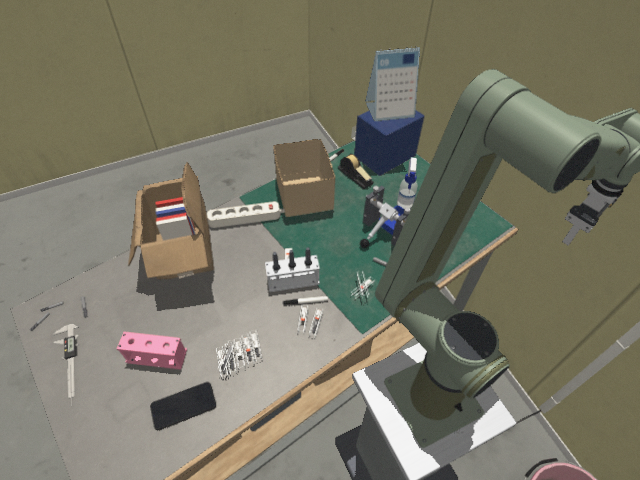

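View pics/top0.png

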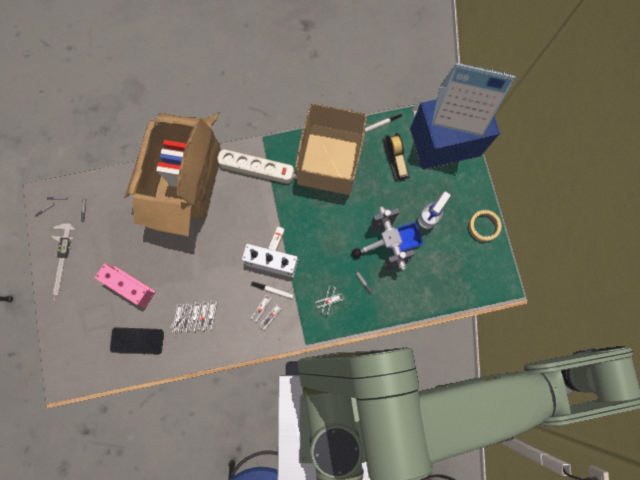

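The scene shows the grey-white stand with three dark punches at scene (292,270) / top (270,260). The pink block at scene (152,350) / top (125,285) is a look-alike. The lever boss is at top (393,242), the ball at (356,254) and the blue tray at (407,240). The grey stand is the one meant because it isn't pink and it holds the punches. I'll confirm this in an enlarged composite crop.

```bash
cat > h.py <<'E'
import numpy as np,cv2
def K(c):return np.array([[c["fx"],0,c["cx"]],[0,c["fy"],c["cy"]],[0,0,1]])
def D(c):return np.array([c["k1"],0,0,0.])
def proj(c,P):return cv2.projectPoints(np.atleast_2d(np.float64(P)),c["rvec"],c["tvec"],K(c),D(c))[0][:,0]
def ray(c,uv):
    n=cv2.undistortPoints(np.float64(uv).reshape(-1,1,2),K(c),D(c))[:,0]
    R=cv2.Rodrigues(c["rvec"])[0]
    return -R.T@c["tvec"],np.c_[n,np.ones(len(n))]@R
def plane(c,uv,z):
    o,d=ray(c,uv);return o+d*((z-o[2])/d[:,2])[:,None]
def tri(c1,uv1,c2,uv2):
    o1,d1=ray(c1,uv1);o2,d2=ray(c2,uv2);a,b=d1[0],d2[0]
    s=np.linalg.lstsq(np.c_[a,-b],o2-o1,rcond=None)[0]
    p,q=o1+s[0]*a,o2+s[1]*b;return (p+q)/2,np.linalg.norm(p-q)
E
python3 - <<'E'
import pickle,cv2,numpy as np
d=pickle.load(open("cap0.pkl","rb"))
def crop(n,u,v,w=80,h=60):return cv2.resize(d[n]["pixels"][v:v+h,u:u+w,::-1],(400,300),interpolation=cv2.INTER_CUBIC)
a=np.hstack([crop("scene",254,238),crop("top",230,226)]);b=np.hstack([crop("scene",352,180),crop("top",350,204)])
cv2.imwrite("pics/crop0.png",np.vstack([a,b]))
E
```

```text
(no output)
```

View pics/crop0.png

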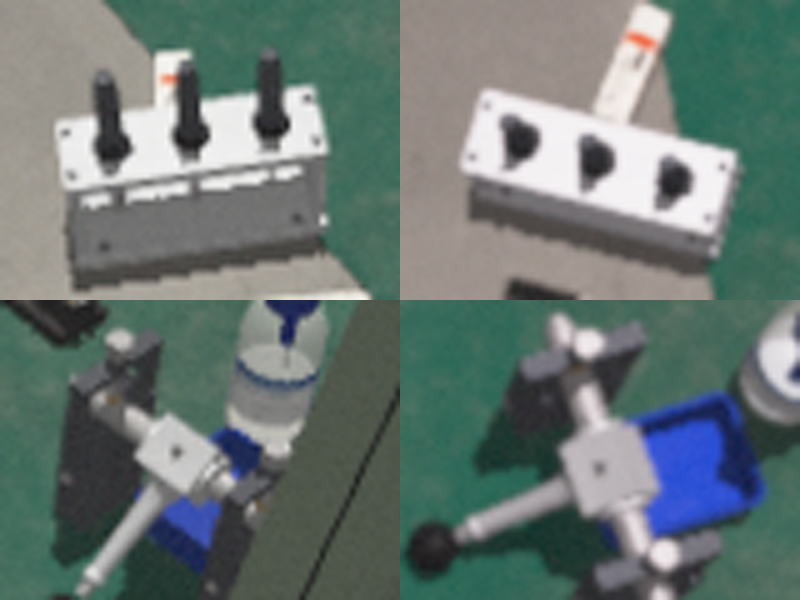

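The grey stand is confirmed: it has three black punches and stands in front of the carton. The dark gaps in the bright strip under its plate (scene crop x≈118, 194, 275) look like shanks of decreasing width, which would make the order thick, middle, thin. The bore hole is at crop (177,452) in the scene view and (600,468) in the top view. Next I'll measure the poses and enlarge the shanks.

```bash
cat > m.py <<'E'
import pickle,cv2,numpy as np
from h import *
d=pickle.load(open("cap0.pkl","rb"));S,T=d["scene"],d["top"]
def blob(c,box,f):
    u,v,w,h=box;p=c["pixels"][v:v+h,u:u+w].astype(int);m=f(p).astype(np.uint8)
    n,l,s,ce=cv2.connectedComponentsWithStats(m);i=1+s[1:,4].argmax()
    return (l==i).astype(np.uint8),ce[i]+[u,v],s[i,4]
# stand top
for nm,c,box in(("scene",S,(254,238,80,60)),("top",T,(230,226,80,60))):
    m,ce,a=blob(c,box,lambda p:(p.min(2)>170))
    cn=max(cv2.findContours(m,0,1)[0],key=cv2.contourArea).reshape(-1,2)+np.array(box[:2])
    P=plane(c,cn,.078)[:,:2]
    r=cv2.minAreaRect(P.astype(np.float32)*1000);print("stand",nm,a,r)
# tape of punch handles: dark top
for k,uv in enumerate([(254+105/5,238+74/5),(254+188/5,238+66/5),(254+268/5,238+52/5)]):
    print("head scene",plane(S,[uv],.148)[0])
# screws
def bl(c,cx,cy,r,f):
    return blob(c,(int(cx-r),int(cy-r),2*r+1,2*r+1),f)[1:]
s1=bl(T,387.6,212.6,4,lambda p:p.min(2)>190);s2=bl(T,402.6,254.6,4,lambda p:p.min(2)>190)
print(s1,s2);A=plane(T,[s1[0],s2[0]],.153);print("screws top",A,np.linalg.norm(A[0]-A[1]),A.mean(0))
for c,uv,n in((S,(387.4,210.4),"S"),(T,(390,237.6),"T")):
    u,v=map(round,uv);g=c["pixels"][v-4:v+5,u-4:u+5].sum(2)/3.
    w=np.clip(np.median(g)-12-g,0,None);w[[0,1,-1,-2]]=0;w[:,[0,1,-1,-2]]=0
    yy,xx=np.mgrid[v-4:v+5,u-4:u+5];q=((w*xx).sum()/w.sum(),(w*yy).sum()/w.sum());print("bore",n,q,plane(c,[q],.1047));print(g.astype(int)) 
    if n=="S":qs=q
print("tri",tri(S,[qs],T,[q]))
m=bl(T,356.6,253.6,6,lambda p:p.max(2)<60);print("ball",m,plane(T,[m[0]],.015))
m=blob(T,(385,220,45,40),lambda p:(p[...,2]>p[...,0]+80)&(p[...,2]>p[...,1]+60));print("tray",m[1:])
P=S["pixels"][266:290,262:326,::-1];cv2.imwrite("pics/sh.png",cv2.resize(P,(768,288),interpolation=cv2.INTER_CUBIC))
E
python3 m.py
```

```text
stand scene 564 ((513.2193603515625, 182.3747100830078), (157.28872680664062, 91.97599792480469), 75.66842651367188)
stand top 865 ((516.9144897460938, 178.666259765625), (158.63978576660156, 100.65426635742188), 75.36727142333984)
head scene [0.50365827 0.23060004 0.148     ]
head scene [0.48937928 0.18567312 0.148     ]
head scene [0.47970347 0.14025818 0.148     ]
(array([387., 212.]), np.int32(21)) (array([401.38461538, 253.69230769]), np.int32(26))
screws top [[ 0.61445567 -0.16063167  0.153     ]
 [ 0.49238977 -0.19799118  0.153     ]] 0.12765507169464643 [ 0.55342272 -0.17931143  0.153     ]
bore S (np.float64(386.83350676378774), np.float64(209.95005202913634)) [[ 0.54901583 -0.16916726  0.1047    ]]
[[204 196 200 199 196 200 196 170 133]
 [199 197 198 199 196 198 198 199 187]
 [201 199 200 189 187 194 199 198 195]
 [202 198 200 161 138 176 195 197 196]
 [202 202 202 137  98 152 190 196 197]
 [205 203 204 163 142 187 196 198 198]
 [199 203 201 186 192 196 199 199 198]
 [198 200 204 203 202 200 200 202 199]
 [175 199 203 203 203 202 200 199 193]]
bore T (np.float64(389.4108280254777), np.float64(237.19108280254775)) [[ 0.55026988 -0.17224997  0.1047    ]]
[[186 185 185 185 184 185 183 185 182]
 [188 185 183 181 182 183 184 184 182]
 [187 185 169 152 156 173 183 186 183]
 [187 185 164 124 129 168 183 184 184]
 [189 186 172 136 142 171 183 183 185]
 [192 186 181 165 171 179 183 184 182]
 [187 189 185 183 181 184 184 183 182]
 [187 188 188 185 183 184 183 183 183]
 [185 189 189 187 184 183 184 183 181]]
tri (array([ 0.55162599, -0.17222023,  0.10060877]), np.float64(0.001586439886178521))
ball (array([355.91764706, 253.76470588]), np.int32(85)) [[ 0.51645226 -0.07937921  0.015     ]]
tray (array([407.96449704, 239.07692308]), np.int32(338))
```

View pics/sh.png

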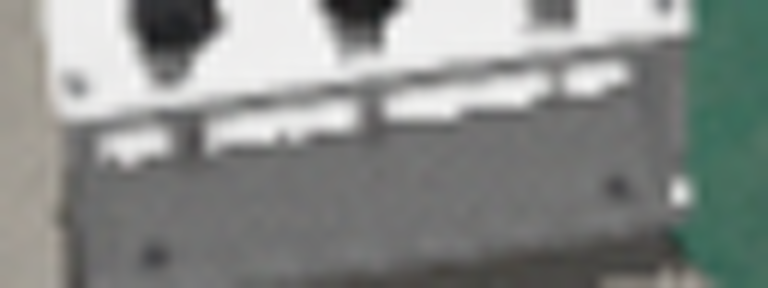

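Gap widths run thick, middle, thin from left to right, so the middle hole should hold punch_mid. I'll check that with a darkness profile, refine the handle positions and work out the first move.

```bash
cat >> h.py <<'E'
from scipy.spatial.transform import Rotation as Ro
def go(s,pos,R):
    "shift (cm) and rotvec in tool axes from measured state"
    A=s["tool_rot"]
    return np.round(100*A.T@(np.array(pos)-s["eef_pos"]),2),np.round(Ro.from_matrix(A.T@R).as_rotvec(),3)
def frame(y,z):
    z=np.array(z,float);z/=np.linalg.norm(z);y=np.array(y,float);y-=z*(y@z);y/=np.linalg.norm(y)
    return np.c_[np.cross(y,z),y,z]
E
python3 - <<'E'
import pickle
from h import *
from plant import bot
d=pickle.load(open("cap0.pkl","rb"));S,T=d["scene"],d["top"]
g=S["pixels"].mean(2).astype(np.float32)
# strip centreline in sh.png coords -> scene px
for off in(-4,0,4):
    x=np.linspace(90,640,276);y=142-(x-97)*(70/533)+off
    pr=cv2.remap(g,((x+.5)/12-.5+262).astype(np.float32)[None],((y+.5)/12-.5+266).astype(np.float32)[None],1)[0]
    for a,b in((130,250),(320,440),(500,610)):
        k=(x>a)&(x<b);p=pr[k];xx=x[k];w=np.clip((p.max()-p)/(p.max()-110),0,1)
        print(off,(a,b),"dark width px %.2f at %.1f"%(w.sum()*2/12,(w*xx).sum()/w.sum()),end=" | ")
    print()
# handles: dark blobs, both views
for c,box in((S,(254,238,80,60)),(T,(230,226,80,60))):
    u,v,w,h=box;p=c["pixels"][v:v+h,u:u+w];m=(p.max(2)<75).astype(np.uint8)
    n,l,s,ce=cv2.connectedComponentsWithStats(m)
    for i in range(1,n):
        if 25<s[i,4]<300:
            q=ce[i]+[u,v];print(s[i]+[u,v,0,0,0],q.round(1),plane(c,[q],.105)[0].round(4))
o=ray(T,[[300,240]])[0];print("topcam",o,"scenecam",ray(S,[[300,240]])[0])
print(go(bot.state(),[.4905,.185,.26],frame([.968,-.252,0],[0,0,-1])))
E
```

```text
-4 (130, 250) dark width px 4.35 at 185.1 | -4 (320, 440) dark width px 2.63 at 370.0 | -4 (500, 610) dark width px 1.33 at 555.0 | 
0 (130, 250) dark width px 4.09 at 186.2 | 0 (320, 440) dark width px 2.72 at 371.0 | 0 (500, 610) dark width px 1.66 at 555.5 | 
4 (130, 250) dark width px 4.19 at 187.8 | 4 (320, 440) dark width px 2.85 at 372.9 | 4 (500, 610) dark width px 1.75 at 560.8 | 
[305 250   7  16  72] [307.7 258. ] [0.4782 0.1414 0.105 ]
[289 252   7  16  69] [291.6 260.4] [0.4896 0.1876 0.105 ]
[273 255   7  15  70] [275.6 262.6] [0.5017 0.2328 0.105 ]
[298 287  15   4  32] [305.7 288.3] [0.3842 0.1892 0.105 ]
[252 251   5   7  26] [253.8 253.9] [0.5007 0.2269 0.105 ]
[252 282  13   4  29] [256.5 284.2] [0.4116 0.217  0.105 ]
topcam [0.23940305 0.04030541 1.60224834] scenecam [-0.23208205  0.44300401  1.126744  ]
(array([ 52.33, -60.42,  -2.92]), array([-2.000e-03, -1.000e-03, -1.012e+00]))
```

Dark widths of 4.2, 2.7 and 1.6 px match 11, 7 and 3.5 mm, so the middle hole holds punch_mid. Moving above it.

{"api": "play_rows", "payload": {
  "moves": [
    [4,-4,-4,0,0,-0.1,-1],
    [8,-8,-4,0,0,-0.2,-1],
    [12,-12,-4,0,0,-0.3,-1],
    [15,-16,-4,0,0,-0.4,-1],
    [18,-20,-4,0,0,-0.5,-1],
    [21,-24,-4,0,0,-0.6,-1],
    [24,-28,-4,0,0,-0.7,-1],
    [27,-32,-4,0,0,-0.8,-1],
    [30,-36,-4,0,0,-0.9,-1],
    [34,-40,-4,0,0,-1.01,-1],
    [38,-44,-4,0,0,-1.01,-1],
    [42,-48,-4,0,0,-1.01,-1],
    [45,-52,-4,0,0,-1.01,-1],
    [48,-56,-4,0,0,-1.01,-1],
    [52.3,-60.4,-3,0,0,-1.012,-1],
    [52.3,-60.4,-3,0,0,-1.012,-1],
    [52.3,-60.4,-3,0,0,-1.012,-1],
    [52.3,-60.4,-3,0,0,-1.012,-1]
  ]
}}

```text
t: 1.6
eef_pos: [0.4668, 0.133, 0.2626]
tool_rot: [[0.251, 0.968, -0.0], [0.968, -0.251, -0.0], [-0.0, -0.0, -1.0]]
ft_force: [0.5, -1.3, -0.4]
width: 0.0941
grasp_force: 0.0
```

Run:
```python
from plant import bot
from h import *
S=bot.capture("scene");T=bot.capture("top");s=bot.state();print(s["t"],s["eef_pos"],s["tool_rot"].round(3))
c=lambda c,P,w=80,h=60:(lambda q:cv2.resize(c["pixels"][int(q[1])-h//2:int(q[1])+h//2,int(q[0])-w//2:int(q[0])+w//2,::-1],(400,300),interpolation=cv2.INTER_CUBIC))(proj(c,P)[0])
cv2.imwrite("pics/g1.png",np.hstack([c(S,[.49,.186,.14]),c(T,[.49,.186,.14])]))
print(proj(S,[s["eef_pos"],[.489,.1865,.148]]),proj(T,[s["eef_pos"],[.489,.1865,.148]]))
print(go(s,[.489,.1865,.113],frame([.968,-.252,0],[0,0,-1])))
```

```text
1.7 [0.46717062 0.13545804 0.26182526] [[ 0.245  0.969 -0.002]
 [ 0.969 -0.245  0.002]
 [ 0.001 -0.002 -1.   ]]
[[310.62160365 224.45581458]
 [291.38260528 251.39156451]] [[281.10053843 256.1820951 ]
 [266.02967467 255.3344004 ]]
(array([ 5.46,  0.89, 14.89]), array([-0.002, -0.001,  0.007]))
```

View pics/g1.png

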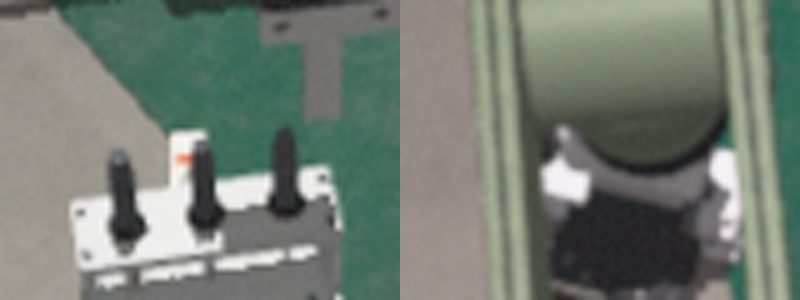

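The arm is still short of the stand and the fingers are over the right punch. Measured and predicted positions of the mid head agree at scene (291,251). I'll finish the approach.

{"api": "play_rows", "payload": {
  "moves": [
    [3,0.5,0,0,0,0,-1],
    [5.5,0.9,0,0,0,0,-1],
    [5.5,0.9,0,0,0,0,-1],
    [5.5,0.9,0,0,0,0,-1],
    [5.5,0.9,0,0,0,0,-1]
  ]
}}

```text
t: 2.12
eef_pos: [0.4887, 0.1805, 0.2626]
tool_rot: [[0.253, 0.968, -0.001], [0.968, -0.253, -0.001], [-0.001, -0.001, -1.0]]
ft_force: [0.4, -0.8, -0.5]
width: 0.0938
grasp_force: 0.0
```

Run:
```python
from plant import bot
from h import *
s=bot.state();print(s["t"],s["eef_pos"])
print(go(s,[.489,.1865,.113],frame([.968,-.252,0],[0,0,-1])))
```

```text
2.1167 [0.48871144 0.18049243 0.26262038]
(array([ 0.61, -0.11, 14.96]), array([-0.001,  0.001, -0.001]))
```

{"api": "play_rows", "payload": {
  "moves": [
    [0.6,-0.1,4,0,0,0,-1],
    [0.6,-0.1,8,0,0,0,-1],
    [0.6,-0.1,12,0,0,0,-1],
    [0.6,-0.1,15,0,0,0,-1],
    [0.6,-0.1,15,0,0,0,-1],
    [0.6,-0.1,15,0,0,0,0],
    [0.6,-0.1,15,0,0,0,1],
    [0.6,-0.1,15,0,0,0,1],
    [0.6,-0.1,15,0,0,0,1],
    [0.6,-0.1,15,0,0,0,1],
    [0.6,-0.1,15,0,0,0,1],
    [0.6,-0.1,15,0,0,0,1],
    [0.6,-0.1,15,0,0,0,1],
    [0.6,-0.1,15,0,0,0,1]
  ],
  "squeeze": 55
}}

```text
t: 3.28
eef_pos: [0.4899, 0.1878, 0.1131]
tool_rot: [[0.252, 0.968, 0.0], [0.968, -0.252, 0.0], [0.0, 0.0, -1.0]]
ft_force: [-0.3, 0.5, 0.1]
width: 0.0378
grasp_force: 0.0
```

{"api": "play_rows", "payload": {
  "moves": [
    [0,0,0,0,0,0,1],
    [0,0,0,0,0,0,1],
    [0,0,0,0,0,0,1],
    [0,0,0,0,0,0,1],
    [0,0,0,0,0,0,1],
    [0,0,0,0,0,0,1],
    [0,0,0,0,0,0,1],
    [0,0,0,0,0,0,1]
  ],
  "squeeze": 55
}}

```text
t: 3.95
eef_pos: [0.4902, 0.1876, 0.113]
tool_rot: [[0.252, 0.968, 0.001], [0.968, -0.252, -0.0], [0.0, 0.001, -1.0]]
ft_force: [2.4, -0.8, -2.3]
width: 0.0137
grasp_force: 55.0
```

{"api": "play_rows", "payload": {
  "moves": [
    [0,0,-1,0,0,0,1],
    [0,0,-2.5,0,0,0,1],
    [0,0,-5,0,0,0,1],
    [0,0,-8,0,0,0,1],
    [0,0,-11,0,0,0,1],
    [0,0,-13,0,0,0,1],
    [0,0,-13,0,0,0,1],
    [0,0,-13,0,0,0,1]
  ]
}}

```text
t: 4.62
eef_pos: [0.4899, 0.1879, 0.2437]
tool_rot: [[0.252, 0.968, 0.001], [0.968, -0.252, 0.001], [0.001, 0.001, -1.0]]
ft_force: [-0.7, 0.8, -2.4]
width: 0.0136
grasp_force: 55.0
```

Run:
```python
from plant import bot
from h import *
s=bot.state();print(s["t"],s["eef_pos"])
print(go(s,[.529,-.101,.21],frame([.956,.293,0],[.168,-.549,-.819])))
```

```text
4.6167 [0.48988827 0.18790144 0.24368002]
(array([-26.97,  11.07,   3.36]), array([-0.167, -0.596, -0.535]))
```

{"api": "play_rows", "payload": {
  "moves": [
    [-3,1.2,-1.5,-0.02,-0.06,-0.05,1],
    [-6,2.4,-1.5,-0.04,-0.13,-0.12,1],
    [-9,3.7,-1.5,-0.06,-0.2,-0.18,1],
    [-12,5,-1.5,-0.08,-0.27,-0.24,1],
    [-15,6.2,-1.5,-0.1,-0.34,-0.3,1],
    [-18,7.4,-1,-0.115,-0.41,-0.37,1],
    [-21,8.6,0,-0.13,-0.47,-0.43,1],
    [-24,9.8,1,-0.15,-0.54,-0.48,1],
    [-26,10.6,2,-0.167,-0.596,-0.535,1],
    [-27,11.1,3.3,-0.167,-0.596,-0.535,1],
    [-27,11.1,3.3,-0.167,-0.596,-0.535,1],
    [-27,11.1,3.3,-0.167,-0.596,-0.535,1],
    [-27,11.1,3.3,-0.167,-0.596,-0.535,1]
  ]
}}

```text
t: 5.7
eef_pos: [0.5288, -0.1011, 0.2092]
tool_rot: [[-0.241, 0.956, 0.165], [0.783, 0.293, -0.549], [-0.573, -0.003, -0.82]]
ft_force: [-0.2, -0.5, -1.0]
width: 0.0134
grasp_force: 55.0
```

Run:
```python
from plant import bot
from h import *
import pickle
S=bot.capture("scene");T=bot.capture("top");s=bot.state();print(s["t"],s["eef_pos"],s["tool_rot"].round(3))
pickle.dump(dict(scene=S,top=T,s=s),open("cap1.pkl","wb"))
c=lambda c,P,w=64,h=60:(lambda q:cv2.resize(c["pixels"][int(q[1])-h//2:int(q[1])+h//2,int(q[0])-w//2:int(q[0])+w//2,::-1],(400,375),interpolation=cv2.INTER_CUBIC))(proj(c,P)[0])
P=[.545,-.153,.125]
cv2.imwrite("pics/g2.png",np.hstack([c(S,P),c(T,P)]))
tip=s["eef_pos"]+.097*s["tool_rot"][:,2];col=s["eef_pos"]+.035*s["tool_rot"][:,2]
for k in(S,T):print(proj(k,P).astype(int),proj(k,[tip,col,[.5504,-.1705,.1047]]).round(1).tolist())
```

```text
5.8 [ 0.52976135 -0.10088525  0.21066834] [[-0.24   0.956  0.168]
 [ 0.783  0.293 -0.549]
 [-0.574 -0.001 -0.819]]
[[383 207]] [[384.3, 206.2], [378.4, 200.2], [387.0, 209.5]]
[[383 237]] [[384.4, 236.8], [374.7, 236.7], [388.8, 237.1]]
```

View pics/g2.png

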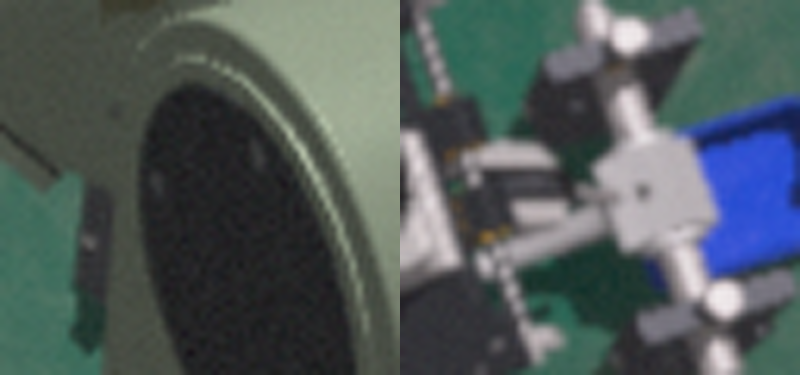

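The scene view is blocked by the arm here. In the top view the shank tip is at about crop (612,195), left of the bore at (644,191). To measure the bend I'll hold the punch upright over plain green, in view of the scene camera, and turn it to three angles.

Run:
```python
from plant import bot
from h import *
s=bot.state()
print(s["joint_positions"].round(2),go(s,[.53,.09,.27],frame([0,-1,0],[0,0,-1])))
S=bot.capture("scene");print(proj(S,[[.53,.09,.174],[.53,.09,.236]]))
```

```text
[-0.03  0.09  1.84 -0.66  1.09 -0.05] (array([ 11.53,   5.62, -15.33]), array([0.568, 0.421, 1.803]))
[[316.24333452 224.84625559]
 [316.29021745 210.17295014]]
```

{"api": "play_rows", "payload": {
  "moves": [
    [1,0,-3,0.02,0.02,0.08,1],
    [2,1,-6,0.05,0.04,0.18,1],
    [4,2,-9,0.08,0.06,0.28,1],
    [6,3,-11,0.12,0.09,0.39,1],
    [8,4,-13,0.15,0.11,0.5,1],
    [10,5,-14,0.19,0.14,0.61,1],
    [11.5,5.6,-15.3,0.22,0.16,0.72,1],
    [11.5,5.6,-15.3,0.26,0.19,0.83,1],
    [11.5,5.6,-15.3,0.29,0.22,0.94,1],
    [11.5,5.6,-15.3,0.33,0.24,1.05,1],
    [11.5,5.6,-15.3,0.36,0.27,1.16,1],
    [11.5,5.6,-15.3,0.4,0.3,1.27,1],
    [11.5,5.6,-15.3,0.43,0.32,1.38,1],
    [11.5,5.6,-15.3,0.47,0.35,1.49,1],
    [11.5,5.6,-15.3,0.5,0.37,1.6,1],
    [11.5,5.6,-15.3,0.54,0.4,1.71,1],
    [11.5,5.6,-15.3,0.568,0.421,1.803,1],
    [11.5,5.6,-15.3,0.568,0.421,1.803,1],
    [11.5,5.6,-15.3,0.568,0.421,1.803,1],
    [11.5,5.6,-15.3,0.568,0.421,1.803,1]
  ]
}}

```text
t: 7.52
eef_pos: [0.5298, 0.0892, 0.2697]
tool_rot: [[1.0, 0.002, -0.0], [0.002, -1.0, -0.001], [-0.0, 0.001, -1.0]]
ft_force: [-0.1, -0.0, -1.4]
width: 0.0131
grasp_force: 55.0
```

```bash
cat > snap.py <<'E'
import sys,pickle
from plant import bot
from h import *
S=bot.capture("scene");T=bot.capture("top");s=bot.state();print(s["t"],s["eef_pos"],s["tool_rot"].round(3).tolist(),s["joint_positions"].round(2))
pickle.dump(dict(scene=S,top=T,s=s),open(sys.argv[1]+".pkl","wb"))
E
python3 snap.py b0
python3 - <<'E'
import pickle
from h import *
d=pickle.load(open("b0.pkl","rb"));S,T=d["scene"],d["top"]
s=d["s"];P=s["eef_pos"]+.07*s["tool_rot"][:,2]
c=lambda c,P,w=64,h=60:(lambda q:cv2.resize(c["pixels"][int(q[1])-h//2:int(q[1])+h//2,int(q[0])-w//2:int(q[0])+w//2,::-1],(400,375),interpolation=cv2.INTER_CUBIC))(proj(c,P)[0])
print(proj(S,P),proj(T,P))
cv2.imwrite("pics/b0.png",np.hstack([c(S,P),c(T,P)]))
E
```

```text
7.6167 [0.52975844 0.08936314 0.26940192] [[1.0, 0.001, -0.001], [0.001, -1.0, -0.001], [-0.001, 0.001, -1.0]] [ 0.01  0.1   1.58 -0.    1.46  1.58]
[[316.52704859 218.96126618]] [[299.63738604 237.62503095]]
```

View pics/b0.png

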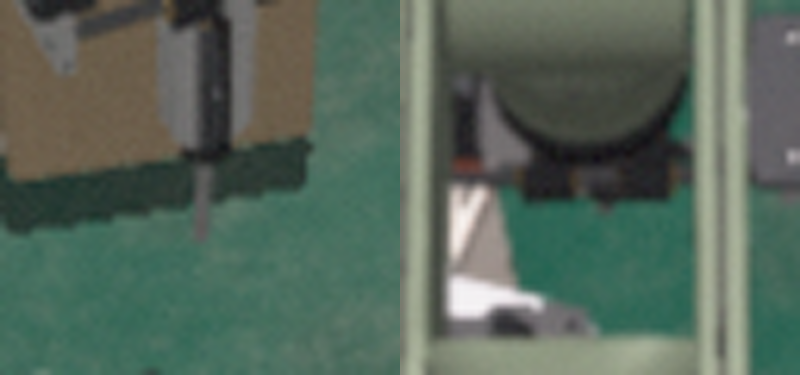

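The shank is visible in the scene view at crop (202,165–240), against green. Turning by 90°, then another 90°.

{"api": "play_rows", "payload": {
  "moves": [
    [0,0,0,0,0,-0.12,1],
    [0,0,0,0,0,-0.24,1],
    [0,0,0,0,0,-0.36,1],
    [0,0,0,0,0,-0.48,1],
    [0,0,0,0,0,-0.6,1],
    [0,0,0,0,0,-0.72,1],
    [0,0,0,0,0,-0.84,1],
    [0,0,0,0,0,-0.96,1],
    [0,0,0,0,0,-1.08,1],
    [0,0,0,0,0,-1.2,1],
    [0,0,0,0,0,-1.32,1],
    [0,0,0,0,0,-1.44,1],
    [0,0,0,0,0,-1.571,1],
    [0,0,0,0,0,-1.571,1],
    [0,0,0,0,0,-1.571,1],
    [0,0,0,0,0,-1.571,1]
  ]
}}

```text
t: 8.95
eef_pos: [0.5296, 0.0891, 0.2691]
tool_rot: [[0.003, 1.0, -0.001], [1.0, -0.003, -0.001], [-0.001, -0.001, -1.0]]
ft_force: [-0.3, 0.9, -2.2]
width: 0.013
grasp_force: 55.0
```

```bash
python3 snap.py b1
```

```text
9.05 [0.52959221 0.08901058 0.26915968] [[0.002, 1.0, -0.001], [1.0, -0.002, -0.001], [-0.001, -0.001, -1.0]] [ 0.01  0.1   1.59 -0.    1.46  0.01]
```

{"api": "play_rows", "payload": {
  "moves": [
    [0,0,0,0,0,-0.12,1],
    [0,0,0,0,0,-0.24,1],
    [0,0,0,0,0,-0.36,1],
    [0,0,0,0,0,-0.48,1],
    [0,0,0,0,0,-0.6,1],
    [0,0,0,0,0,-0.72,1],
    [0,0,0,0,0,-0.84,1],
    [0,0,0,0,0,-0.96,1],
    [0,0,0,0,0,-1.08,1],
    [0,0,0,0,0,-1.2,1],
    [0,0,0,0,0,-1.32,1],
    [0,0,0,0,0,-1.44,1],
    [0,0,0,0,0,-1.571,1],
    [0,0,0,0,0,-1.571,1],
    [0,0,0,0,0,-1.571,1],
    [0,0,0,0,0,-1.571,1]
  ]
}}

```text
t: 10.38
eef_pos: [0.5296, 0.0889, 0.2692]
tool_rot: [[-1.0, 0.004, -0.001], [0.004, 1.0, -0.0], [0.001, -0.0, -1.0]]
ft_force: [0.2, 0.8, -0.6]
width: 0.0137
grasp_force: 55.0
```

```bash
python3 snap.py b2
cat > bend.py <<'E'
import pickle
from h import *
rows=[]
for n in("b0","b1","b2"):
    d=pickle.load(open(n+".pkl","rb"));S,s=d["scene"],d["s"];R,p=s["tool_rot"],s["eef_pos"]
    g=S["pixels"].astype(float);w=g[...,0]-g[...,1]
    # axis samples below collar; horizontal centroid of (r-g) above background
    L=np.arange(.045,.0951,.001);q=proj(S,p+L[:,None]*R[:,2])
    vs=np.arange(int(np.ceil(q[0,1])),int(q[-1,1])+1)
    M=[]
    for v in vs:
        ax=np.interp(v,q[:,1],q[:,0]);Lv=np.interp(v,q[:,1],L)
        u=np.arange(int(ax)-6,int(ax)+8);r=w[v,u];bg=np.median(np.r_[r[:3],r[-3:]])
        k=np.clip(r-bg-5,0,None);M.append((Lv,(k*u).sum()/k.sum()-ax,k.sum()))
    M=np.array(M);a=np.polyfit(M[:,0]-.035,M[:,1],1)
    # image u-shift per metre of tip displacement along tool x, y
    t=p+.097*R[:,2];J=[(proj(S,t+1e-3*R[:,i])-proj(S,t))[0,0] for i in(0,1)]
    off=np.polyval(a,.062);print(n,M.round(2).tolist()[::3],"slope->tip px",round(a[0]*.062,2),"tip",off.round(2),np.round(J,3))
    rows.append((J[0],J[1],1,off,a[0]*.062))
r=np.array(rows)
x=np.linalg.solve(r[:,:3],r[:,3]);y=np.linalg.solve(r[:,:3],r[:,4])
print("bend in tool x,y mm, bias px:",x,np.hypot(*x[:2]),"slope only",y)
E
python3 bend.py
```

```text
10.4833 [0.52956901 0.08886365 0.26920144] [[-1.0, 0.003, -0.001], [0.003, 1.0, -0.0], [0.001, -0.0, -1.0]] [ 0.01  0.1   1.59 -0.    1.46 -1.56]
b0 [[0.05, -0.08, 13.0], [0.06, -0.34, 21.0], [0.07, -0.71, 27.0], [0.08, -0.61, 64.0]] slope->tip px -0.85 tip -0.96 [-0.144  0.312]
b1 [[0.05, 0.02, 29.0], [0.06, 0.18, 13.0], [0.07, -0.78, 47.0], [0.09, 0.53, 81.0]] slope->tip px 0.35 tip 0.24 [-0.313 -0.143]
b2 [[0.05, -0.04, 22.0], [0.06, 0.16, 23.5], [0.07, -1.19, 49.0], [0.09, 0.76, 71.5]] slope->tip px 1.02 tip 0.61 [ 0.143 -0.313]
bend in tool x,y mm, bias px: [-0.14888277 -2.58827248 -0.17384956] 2.592550970286873 slope only [ 0.4130274  -2.80082332  0.08029233]
```

The bend is about 2.8–3 mm towards tool −y. I'll include it: shank along the bore, tip 15 mm before the mouth.

```bash
cat > lev.py <<'E'
from h import *
X=np.array([.293,-.956,0]);Y=np.array([.956,.293,0]);d=.5736*X+np.array([0,0,-.8192])
u=np.array([.0002,-.003,.062]);u/=np.linalg.norm(u)
tip=np.array([.0001,-.0029,.097]);mouth=np.array([.5499,-.1708,.1047])
R0=frame(Y,d);Q=Ro.align_vectors([[0,0,1]],[u])[0].as_matrix();RL=R0@Q
def lever(depth,dx=0,dy=0):
    "dx along tool x, dy along rig y (m)"
    return mouth+d*depth+R0[:,0]*dx+R0[:,1]*dy-RL@tip,RL
E
python3 - <<'E'
from lev import *
from plant import bot
s=bot.state();print(lever(-.015)[0],go(s,*lever(-.015)),go(s,lever(-.05)[0],RL))
E
```

```text
[ 0.52930868 -0.10972814  0.1963488 ] (array([ -0.03, -19.86,   7.29]), array([ 0.348, -0.557,  1.214])) (array([  0.57, -17.94,   4.43]), array([ 0.348, -0.557,  1.214]))
```

{"api": "play_rows", "payload": {
  "moves": [
    [0,-2,0,0.03,-0.05,0.1,1],
    [0,-4,0,0.06,-0.09,0.2,1],
    [0,-6,0,0.09,-0.14,0.3,1],
    [0,-8,0,0.12,-0.18,0.4,1],
    [0.2,-10,0.5,0.15,-0.23,0.5,1],
    [0.3,-12,1,0.18,-0.28,0.6,1],
    [0.4,-14,2,0.21,-0.33,0.71,1],
    [0.5,-16,3,0.24,-0.38,0.82,1],
    [0.5,-17,4,0.27,-0.43,0.93,1],
    [0.6,-17.9,4.4,0.3,-0.48,1.04,1],
    [0.6,-17.9,4.4,0.33,-0.53,1.15,1],
    [0.6,-17.9,4.4,0.348,-0.557,1.214,1],
    [0.3,-18.9,5.8,0.348,-0.557,1.214,1],
    [0,-19.9,7.3,0.348,-0.557,1.214,1],
    [0,-19.9,7.3,0.348,-0.557,1.214,1],
    [0,-19.9,7.3,0.348,-0.557,1.214,1],
    [0,-19.9,7.3,0.348,-0.557,1.214,1]
  ]
}}

```text
t: 11.9
eef_pos: [0.5296, -0.11, 0.1969]
tool_rot: [[-0.24, 0.947, 0.216], [0.781, 0.32, -0.536], [-0.576, 0.04, -0.816]]
ft_force: [0.5, 0.8, -1.5]
width: 0.0131
grasp_force: 55.0
```

```bash
python3 snap.py l0
python3 - <<'E'
import pickle
from lev import *
D_=pickle.load(open("l0.pkl","rb"));S,T,s=D_["scene"],D_["top"],D_["s"]
print("err mm",(s["eef_pos"]-lever(-.015)[0])*1e3, go(s,*lever(-.015)))
tp=s["eef_pos"]+s["tool_rot"]@tip
print("pred tip T",proj(T,[tp,mouth]))
c=lambda c,q,w=40,h=30,f=20:cv2.resize(c["pixels"][q[1]:q[1]+h,q[0]:q[0]+w,::-1],(w*f,h*f),interpolation=cv2.INTER_CUBIC)
cv2.imwrite("pics/l0.png",c(T,(366,222)))
E
```

```text
12.0 [ 0.53001159 -0.10991511  0.1975294 ] [[-0.239, 0.946, 0.217], [0.781, 0.321, -0.536], [-0.577, 0.041, -0.816]] [-0.06  0.07  1.9  -0.67  0.99 -0.05]
err mm [ 0.7029123  -0.18697572  1.18059873] (array([ 0.1 , -0.07,  0.07]), array([0.002, 0.001, 0.   ]))
pred tip T [[386.80446106 236.90822076]
 [388.92332634 237.31447899]]
```

View pics/l0.png

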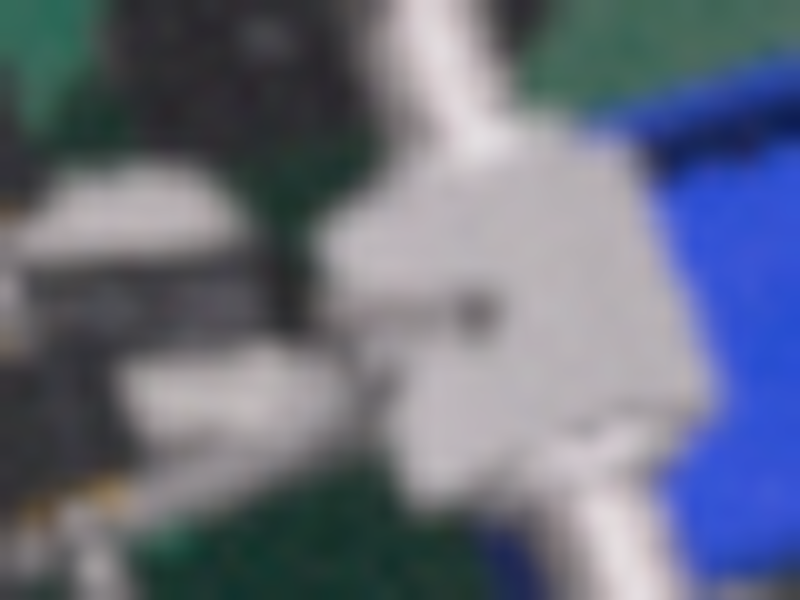

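The shank shows as a thin line along crop rows ~305–312, running to the hole at crop (478,311), so the rig-y alignment looks good. Now a slow approach, watching the force.

{"api": "play_rows", "payload": {
  "moves": [
    [0.1,-0.05,0.3,0,0,0,1],
    [0.1,-0.06,0.6,0,0,0,1],
    [0.1,-0.08,0.9,0,0,0,1],
    [0.1,-0.1,1.2,0,0,0,1],
    [0.1,-0.1,1.2,0,0,0,1],
    [0.1,-0.1,1.2,0,0,0,1]
  ]
}}

```text
t: 12.5
eef_pos: [0.5305, -0.1163, 0.1855]
tool_rot: [[-0.241, 0.946, 0.215], [0.781, 0.32, -0.536], [-0.576, 0.039, -0.817]]
ft_force: [-0.1, -0.2, -1.2]
width: 0.0134
grasp_force: 55.0
```

```bash
cat > st.py <<'E'
from plant import bot
from lev import *
s=bot.state();R=s["tool_rot"];tp=s["eef_pos"]+R@tip-mouth
print("t",s["t"],"tip depth/x/y mm",(np.r_[tp@d,tp@R0[:,0],tp@R0[:,1]]*1e3).round(2),"F axial/x/y",np.r_[s["ft_force"]@d,s["ft_force"]@R0[:,0],s["ft_force"]@R0[:,1]].round(1),"tau",(R.T@s["wrist_torque"]).round(2),s["width"])
E
python3 st.py
```

```text
t 12.5 tip depth/x/y mm [-2.33  0.84 -0.74] F axial/x/y [ 1.   0.5 -0.1] tau [-0.04  0.4   0.06] 0.013353408242404911
```

{"api": "play_rows", "payload": {
  "moves": [
    [0,0,0.05,0,0,0,1],
    [0,-0.01,0.1,0,0,0,1],
    [0,-0.01,0.15,0,0,0,1],
    [0,-0.01,0.2,0,0,0,1],
    [0,-0.01,0.2,0,0,0,1]
  ]
}}

```text
t: 12.92
eef_pos: [0.5311, -0.1173, 0.1842]
tool_rot: [[-0.241, 0.946, 0.215], [0.781, 0.321, -0.536], [-0.576, 0.039, -0.816]]
ft_force: [0.4, -0.1, -1.0]
width: 0.0132
grasp_force: 55.0
```

```bash
python3 st.py
```

```text
t 12.9167 tip depth/x/y mm [-0.63  0.62 -0.42] F axial/x/y [0.9 0.3 0.4] tau [-0.03  0.35  0.08] 0.013235804907579732
```

{"api": "play_rows", "payload": {
  "moves": [
    [0,0,0.05,0,0,0,1],
    [0,0,0.1,0,0,0,1],
    [0,0,0.1,0,0,0,1]
  ]
}}

```text
t: 13.17
eef_pos: [0.5313, -0.1178, 0.1834]
tool_rot: [[-0.241, 0.946, 0.215], [0.781, 0.321, -0.536], [-0.576, 0.039, -0.816]]
ft_force: [0.0, 0.4, 0.2]
width: 0.0131
grasp_force: 55.0
```

```bash
python3 st.py
```

```text
t 13.1667 tip depth/x/y mm [ 0.39  0.66 -0.39] F axial/x/y [-0.4  0.2  0.2] tau [-0.07  0.4   0.01] 0.013061141637842227
```

{"api": "play_rows", "payload": {
  "moves": [
    [0,0,0.05,0,0,0,1],
    [0,0,0.1,0,0,0,1],
    [0,0,0.1,0,0,0,1]
  ]
}}

```text
t: 13.42
eef_pos: [0.5315, -0.1183, 0.1825]
tool_rot: [[-0.241, 0.946, 0.215], [0.781, 0.321, -0.536], [-0.576, 0.039, -0.816]]
ft_force: [-0.8, -0.2, -1.4]
width: 0.0131
grasp_force: 55.0
```

```bash
python3 st.py
```

```text
t 13.4167 tip depth/x/y mm [ 1.43  0.67 -0.38] F axial/x/y [ 1.1  0.8 -0.8] tau [-0.08  0.36  0.05] 0.013135978270745106
```

{"api": "play_rows", "payload": {
  "moves": [
    [0,0,0.03,0,0,0,1],
    [0,0,0.06,0,0,0,1],
    [0,0,0.06,0,0,0,1]
  ]
}}

```text
t: 13.67
eef_pos: [0.5316, -0.1186, 0.1821]
tool_rot: [[-0.241, 0.946, 0.215], [0.781, 0.321, -0.536], [-0.576, 0.039, -0.816]]
ft_force: [-0.3, 0.2, -1.3]
width: 0.0136
grasp_force: 55.0
```

```bash
python3 st.py
```

```text
t 13.6667 tip depth/x/y mm [ 1.97  0.65 -0.31] F axial/x/y [ 0.9  1.  -0.2] tau [-0.04  0.39  0.07] 0.013635237542204621
```

{"api": "play_rows", "payload": {
  "moves": [
    [0,0,0.03,0,0,0,1],
    [0,0,0.06,0,0,0,1],
    [0,0,0.06,0,0,0,1]
  ]
}}

```text
t: 13.92
eef_pos: [0.5319, -0.1189, 0.1818]
tool_rot: [[-0.241, 0.946, 0.216], [0.781, 0.321, -0.536], [-0.576, 0.04, -0.816]]
ft_force: [-0.4, 0.1, -1.6]
width: 0.0131
grasp_force: 55.0
```

```bash
python3 st.py
```

```text
t 13.9167 tip depth/x/y mm [ 2.43  0.54 -0.13] F axial/x/y [ 1.2  1.  -0.4] tau [0.03 0.36 0.07] 0.013139262569026998
```

{"api": "play_rows", "payload": {
  "moves": [
    [0,0,0.03,0,0,0,1],
    [0,0,0.06,0,0,0,1],
    [0,0,0.06,0,0,0,1]
  ]
}}

```text
t: 14.17
eef_pos: [0.5321, -0.1191, 0.1817]
tool_rot: [[-0.24, 0.946, 0.216], [0.781, 0.321, -0.536], [-0.576, 0.04, -0.816]]
ft_force: [-2.7, 1.8, 3.5]
width: 0.0131
grasp_force: 55.0
```

```bash
python3 st.py
```

```text
t 14.1667 tip depth/x/y mm [2.65 0.32 0.06] F axial/x/y [-4.3  0.  -2. ] tau [0.18 0.41 0.05] 0.01305764212095216
```

Contact at about 2.6 mm depth with ~5 N. Checking whether the tip is in the bore or on the face with small sideways nudges.

{"api": "play_rows", "payload": {
  "moves": [
    [0.08,0,0,0,0,0,1],
    [0.18,0,0,0,0,0,1],
    [0.18,0,0,0,0,0,1]
  ]
}}

```text
t: 14.42
eef_pos: [0.532, -0.1181, 0.1809]
tool_rot: [[-0.241, 0.946, 0.217], [0.78, 0.321, -0.537], [-0.577, 0.04, -0.815]]
ft_force: [-1.8, 2.4, 5.0]
width: 0.0134
grasp_force: 55.0
```

```bash
python3 st.py
```

```text
t 14.4167 tip depth/x/y mm [2.65 1.52 0.22] F axial/x/y [-5.7 -0.5 -1. ] tau [ 0.27 -0.15 -0.01] 0.01339257099271979
```

{"api": "play_rows", "payload": {
  "moves": [
    [-0.1,0,0,0,0,0,1],
    [-0.2,0,0,0,0,0,1],
    [-0.36,0,0,0,0,0,1],
    [-0.36,0,0,0,0,0,1]
  ]
}}

```text
t: 14.75
eef_pos: [0.5324, -0.1199, 0.1818]
tool_rot: [[-0.24, 0.946, 0.216], [0.782, 0.321, -0.534], [-0.574, 0.04, -0.818]]
ft_force: [-2.1, 5.1, 5.1]
width: 0.0132
grasp_force: 55.0
```

```bash
python3 st.py
```

```text
t 14.75 tip depth/x/y mm [ 2.96 -0.13  0.12] F axial/x/y [-7.3  1.6 -0.5] tau [0.03 0.94 0.04] 0.0132439994796737
```

{"api": "play_rows", "payload": {
  "moves": [
    [0,0,0,0,0,0,1],
    [0,0,0,0,0,0,1],
    [0,0,0,0,0,0,1]
  ]
}}

```text
t: 15.0
eef_pos: [0.5324, -0.1198, 0.1818]
tool_rot: [[-0.241, 0.946, 0.216], [0.782, 0.321, -0.534], [-0.575, 0.04, -0.817]]
ft_force: [-1.9, 5.2, 5.4]
width: 0.0129
grasp_force: 55.0
```

```bash
python3 st.py
```

```text
t 15.0 tip depth/x/y mm [ 2.92 -0.14  0.14] F axial/x/y [-7.6  1.4 -0.3] tau [0.07 0.85 0.09] 0.012873028375431377
```

{"api": "play_rows", "payload": {
  "moves": [
    [0.18,0,0,0,0,0,1],
    [0.2,0,0.05,0,0,0,1],
    [0.2,0,0.1,0,0,0,1],
    [0.2,0,0.1,0,0,0,1]
  ]
}}

```text
t: 15.33
eef_pos: [0.5325, -0.1195, 0.1808]
tool_rot: [[-0.24, 0.946, 0.217], [0.781, 0.321, -0.536], [-0.576, 0.04, -0.816]]
ft_force: [-1.8, 3.9, 5.5]
width: 0.0132
grasp_force: 55.0
```

```bash
python3 st.py
```

```text
t 15.3333 tip depth/x/y mm [3.67 0.48 0.39] F axial/x/y [-7.   0.3 -0.6] tau [0.19 0.31 0.06] 0.01319183484438497
```

{"api": "play_rows", "payload": {
  "moves": [
    [0,0,0.05,0,0,0,1],
    [0,0,0.1,0,0,0,1],
    [0,0,0.1,0,0,0,1]
  ]
}}

```text
t: 15.58
eef_pos: [0.5327, -0.1201, 0.18]
tool_rot: [[-0.24, 0.946, 0.217], [0.781, 0.321, -0.536], [-0.577, 0.04, -0.816]]
ft_force: [-2.5, 4.2, 6.4]
width: 0.0131
grasp_force: 55.0
```

```bash
python3 st.py
```

```text
t 15.5833 tip depth/x/y mm [4.66 0.41 0.41] F axial/x/y [-8.   0.2 -1.2] tau [ 0.2   0.23 -0.01] 0.01310936845887843
```

It advances 1:1 at about 8–9 N, so the pin is moving and the tip is in the bore. Driving on.

{"api": "play_rows", "payload": {
  "moves": [
    [0,-0.01,0.1,0,0,0,1],
    [0,-0.03,0.2,0,0,0,1],
    [0,-0.04,0.3,0,0,0,1],
    [0,-0.05,0.4,0,0,0,1],
    [0,-0.05,0.5,0,0,0,1],
    [0,-0.05,0.5,0,0,0,1]
  ]
}}

```text
t: 16.08
eef_pos: [0.5335, -0.1229, 0.1759]
tool_rot: [[-0.24, 0.946, 0.217], [0.781, 0.321, -0.536], [-0.577, 0.04, -0.816]]
ft_force: [-2.0, 3.0, 4.4]
width: 0.0133
grasp_force: 55.0
```

```bash
python3 st.py
```

```text
t 16.0833 tip depth/x/y mm [9.73 0.35 0.31] F axial/x/y [-5.6  0.3 -1. ] tau [0.1  0.21 0.08] 0.01329640748700803
```

{"api": "play_rows", "payload": {
  "moves": [
    [0,-0.01,0.1,0,0,0,1],
    [0,-0.01,0.2,0,0,0,1],
    [0,-0.02,0.3,0,0,0,1],
    [0,-0.02,0.4,0,0,0,1],
    [0,-0.03,0.5,0,0,0,1],
    [0,-0.03,0.6,0,0,0,1],
    [0,-0.03,0.6,0,0,0,1]
  ]
}}

```text
t: 16.67
eef_pos: [0.5344, -0.1263, 0.1709]
tool_rot: [[-0.241, 0.946, 0.217], [0.781, 0.321, -0.536], [-0.577, 0.04, -0.816]]
ft_force: [-2.3, 3.2, 4.5]
width: 0.0135
grasp_force: 55.0
```

```bash
python3 st.py
```

```text
t 16.6667 tip depth/x/y mm [15.81  0.28  0.22] F axial/x/y [-5.8  0.5 -1.3] tau [0.07 0.16 0.06] 0.013518057774121727
```

{"api": "play_rows", "payload": {
  "moves": [
    [0,-0.01,0.1,0,0,0,1],
    [0,-0.02,0.2,0,0,0,1],
    [0,-0.03,0.35,0,0,0,1],
    [0,-0.04,0.5,0,0,0,1],
    [0,-0.05,0.65,0,0,0,1],
    [0,-0.06,0.8,0,0,0,1],
    [0,-0.06,0.8,0,0,0,1]
  ]
}}

```text
t: 17.25
eef_pos: [0.5355, -0.1309, 0.1635]
tool_rot: [[-0.241, 0.946, 0.217], [0.781, 0.322, -0.535], [-0.576, 0.04, -0.816]]
ft_force: [1.4, 0.6, -1.0]
width: 0.0137
grasp_force: 55.0
```

```bash
python3 st.py
```

```text
t 17.25 tip depth/x/y mm [24.53  0.76 -0.07] F axial/x/y [0.7 0.7 1.5] tau [-0.5   0.23  0.04] 0.01372377695002404
```

{"api": "play_rows", "payload": {
  "moves": [
    [0,-0.01,0.1,0,0,0,1],
    [0,-0.01,0.2,0,0,0,1],
    [0,-0.02,0.35,0,0,0,1],
    [0,-0.03,0.5,0,0,0,1],
    [0,-0.03,0.65,0,0,0,1],
    [0,-0.04,0.8,0,0,0,1],
    [0,-0.04,0.8,0,0,0,1]
  ]
}}

```text
t: 17.83
eef_pos: [0.5368, -0.1353, 0.157]
tool_rot: [[-0.241, 0.946, 0.216], [0.781, 0.321, -0.536], [-0.576, 0.04, -0.816]]
ft_force: [3.8, 0.6, -2.7]
width: 0.0133
grasp_force: 55.0
```

```bash
python3 st.py
```

```text
t 17.8333 tip depth/x/y mm [32.47  0.74 -0.18] F axial/x/y [2.6 1.1 3.8] tau [-1.04  0.36  0.08] 0.013317293407258696
```

{"api": "play_rows", "payload": {
  "moves": [
    [0,0.08,0.1,0,0,0,1],
    [0,0.08,0.2,0,0,0,1],
    [0,0.08,0.35,0,0,0,1],
    [0,0.08,0.5,0,0,0,1],
    [0,0.08,0.6,0,0,0,1],
    [0,0.08,0.6,0,0,0,1]
  ]
}}

```text
t: 18.33
eef_pos: [0.5381, -0.1384, 0.152]
tool_rot: [[-0.241, 0.947, 0.214], [0.781, 0.32, -0.536], [-0.576, 0.038, -0.817]]
ft_force: [1.2, -0.1, -1.4]
width: 0.0133
grasp_force: 55.0
```

```bash
python3 st.py; python3 snap.py p0
python3 - <<'E'
import pickle
from lev import *
T=pickle.load(open("p0.pkl","rb"))["top"];A=pickle.load(open("cap0.pkl","rb"))["top"]
c=lambda c,q,w=50,h=50,f=8:cv2.resize(c["pixels"][q[1]:q[1]+h,q[0]:q[0]+w,::-1],(w*f,h*f),interpolation=cv2.INTER_CUBIC)
cv2.imwrite("pics/p0.png",np.hstack([c(A,(380,212)),c(T,(380,212))]))
E
```

```text
t 18.3333 tip depth/x/y mm [38.56  0.93 -0.06] F axial/x/y [1.4 0.4 1.2] tau [-0.46  0.32  0.06] 0.013341866851288766
18.4333 [ 0.53808001 -0.13830392  0.15205679] [[-0.241, 0.946, 0.215], [0.781, 0.32, -0.536], [-0.576, 0.038, -0.817]] [-0.12  0.15  1.92 -0.71  0.89 -0.02]
```

View pics/p0.png

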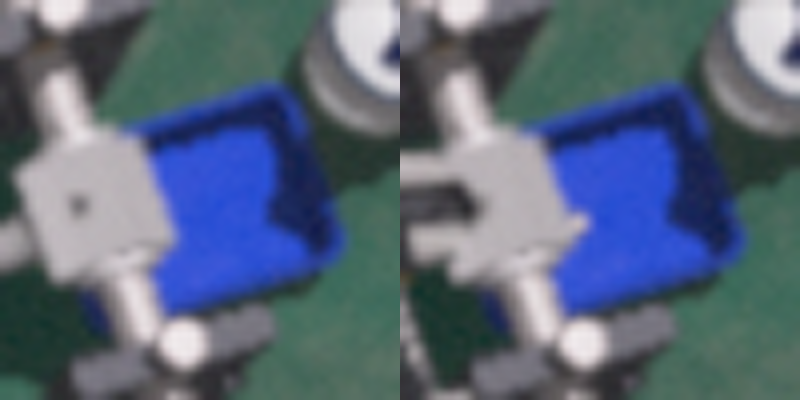

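A light end now shows below the boss at right crop (575,222). It is either the pin or the punch tip. I'll retract along the bore and look again.

{"api": "play_rows", "payload": {
  "moves": [
    [0,0.05,-1,0,0,0,1],
    [0,0.1,-2.2,0,0,0,1],
    [0,0.17,-3.6,0,0,0,1],
    [0,0.24,-5,0,0,0,1],
    [0,0.33,-7,0,0,0,1],
    [0,0.38,-8,0,0,0,1],
    [0,0.38,-8,0,0,0,1],
    [0,0.38,-8,0,0,0,1]
  ]
}}

```text
t: 19.1
eef_pos: [0.5248, -0.0937, 0.2187]
tool_rot: [[-0.241, 0.946, 0.216], [0.781, 0.321, -0.536], [-0.577, 0.04, -0.816]]
ft_force: [-0.5, 0.1, -2.1]
width: 0.013
grasp_force: 55.0
```

```bash
python3 st.py; python3 snap.py p1
python3 - <<'E'
import pickle
from lev import *
D_=pickle.load(open("p1.pkl","rb"));T=D_["top"];A=pickle.load(open("cap0.pkl","rb"))["top"]
c=lambda c,q,w=50,h=50,f=8:cv2.resize(c["pixels"][q[1]:q[1]+h,q[0]:q[0]+w,::-1],(w*f,h*f),interpolation=cv2.INTER_CUBIC)
cv2.imwrite("pics/p1.png",np.hstack([c(A,(380,212)),c(T,(380,212))]))
df=(np.abs(T["pixels"].astype(int)-A["pixels"]).sum(2)>90).astype(np.uint8)[225:260,398:425]
n,l,st,ce=cv2.connectedComponentsWithStats(df)
for i in range(1,n):
  q=ce[i]+[398,225];print(st[i],q,plane(T,[q],.006),T["pixels"][tuple(q.round().astype(int)[::-1])])
print("exit px",proj(T,[mouth+d*.036,mouth+d*.0386]))
E
```

```text
t 19.1 tip depth/x/y mm [-42.83   0.79   0.5 ] F axial/x/y [ 1.5  1.4 -0.4] tau [-0.06  0.37  0.03] 0.013006785562667605
19.2 [ 0.52404894 -0.09423094  0.21710257] [[-0.242, 0.947, 0.214], [0.781, 0.32, -0.536], [-0.576, 0.038, -0.817]] [-0.02  0.04  1.88 -0.66  1.05 -0.05]
[ 3 13  3  3  7] [402.         239.28571429] [[ 0.56398368 -0.22565198  0.006     ]] [178 172 195]
exit px [[394.10058484 237.32869752]
 [394.4667303  237.3297033 ]]
```

View pics/p1.png

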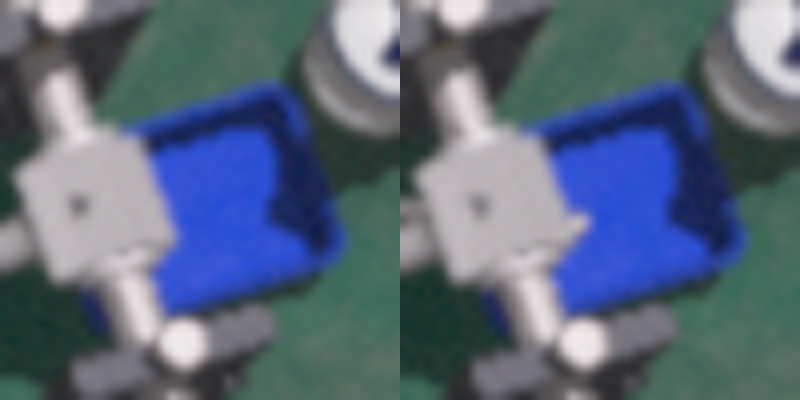

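The pin end stays at crop (575,222), pixel (402,239), well beyond where a hanging pin could reach. The pin therefore lies in the tray, which hasn't moved. Returning the punch.

Run:
```python
from lev import *
from plant import bot
s=bot.state();print(go(s,[.49,.1877,.245],frame([.968,-.252,0],[0,0,-1])))
```

```text
(array([ 21.24,   5.91, -18.12]), array([0.214, 0.585, 0.551]))
```

{"api": "play_rows", "payload": {
  "moves": [
    [1.5,0.4,-2.5,0.02,0.05,0.04,1],
    [3.5,1,-5,0.04,0.1,0.09,1],
    [6,1.7,-7.5,0.06,0.16,0.15,1],
    [8.5,2.4,-9.5,0.08,0.22,0.21,1],
    [11,3,-11.5,0.1,0.28,0.27,1],
    [13.5,3.8,-13.5,0.12,0.34,0.33,1],
    [16,4.5,-15.5,0.15,0.41,0.39,1],
    [18.5,5.2,-17,0.18,0.48,0.45,1],
    [20.5,5.7,-18,0.2,0.54,0.51,1],
    [21.2,5.9,-18.1,0.214,0.585,0.551,1],
    [21.2,5.9,-18.1,0.214,0.585,0.551,1],
    [21.2,5.9,-18.1,0.214,0.585,0.551,1],
    [21.2,5.9,-18.1,0.214,0.585,0.551,1],
    [21.2,5.9,-18.1,0.214,0.585,0.551,1]
  ]
}}

```text
t: 20.37
eef_pos: [0.4906, 0.1868, 0.2455]
tool_rot: [[0.252, 0.968, 0.001], [0.968, -0.252, -0.002], [-0.001, 0.001, -1.0]]
ft_force: [-0.3, 1.0, -1.1]
width: 0.0132
grasp_force: 55.0
```

Run:
```python
from lev import *
from plant import bot
s=bot.state();print(s["eef_pos"],go(s,[.49,.1877,.114],frame([.968,-.252,0],[0,0,-1])))
```

```text
[0.49056883 0.18681595 0.24552635] (array([ 0.09, -0.09, 13.15]), array([0.001, 0.001, 0.   ]))
```

Tip is ~7 mm above the plate at 6.5 cm lower. I'll go down in stages and check the force.

{"api": "play_rows", "payload": {
  "moves": [
    [0.05,-0.05,2,0,0,0,1],
    [0.05,-0.05,4.5,0,0,0,1],
    [0.05,-0.05,6,0,0,0,1],
    [0.05,-0.05,7,0,0,0,1],
    [0.05,-0.05,8,0,0,0,1],
    [0.05,-0.05,9,0,0,0,1],
    [0.05,-0.05,9,0,0,0,1]
  ]
}}

```text
t: 20.95
eef_pos: [0.493, 0.1917, 0.1673]
tool_rot: [[0.252, 0.968, 0.007], [0.968, -0.252, 0.007], [0.009, 0.005, -1.0]]
ft_force: [-15.0, 4.5, 45.9]
width: 0.0138
grasp_force: 86.3
```

Run:
```python
from lev import *
from plant import bot
s=bot.state();print(s["eef_pos"],s["ft_force"],s["wrist_torque"],go(s,[.49,.1877,.1135],frame([.968,-.252,0],[0,0,-1])))
```

```text
[0.49303744 0.19170427 0.16725625] [-14.9526683    4.50003634  45.88586756] [ 0.870854    4.27384337 -0.03230678] (array([-0.51, -0.22,  5.37]), array([ 0.005, -0.009, -0.   ]))
```

It hit the plate, so I'll back off and look.

{"api": "play_rows", "payload": {
  "moves": [
    [0,0,-2,0,0,0,1],
    [0,0,-4,0,0,0,1],
    [0,0,-6,0,0,0,1],
    [0,0,-7,0,0,0,1],
    [0,0,-7,0,0,0,1],
    [0,0,-7,0,0,0,1]
  ]
}}

```text
t: 21.45
eef_pos: [0.4906, 0.1879, 0.2261]
tool_rot: [[0.252, 0.968, 0.003], [0.968, -0.252, -0.0], [0.0, 0.003, -1.0]]
ft_force: [-0.2, 0.3, -2.6]
width: 0.0132
grasp_force: 65.4
```

```bash
python3 snap.py r0
python3 - <<'E'
import pickle
from lev import *
D_=pickle.load(open("r0.pkl","rb"));S=D_["scene"];s=D_["s"];R=s["tool_rot"]
print(s["ft_force"],proj(S,s["eef_pos"]+np.array([.035,.097])[:,None]*R[:,2]),proj(S,s["eef_pos"]+R@tip),proj(S,[[.49,.1877,.078]]))
cv2.imwrite("pics/r0.png",cv2.resize(S["pixels"][215:295,250:340,::-1],(720,640-40),interpolation=cv2.INTER_CUBIC))
E
```

```text
21.55 [0.48934971 0.18770118 0.22421894] [[0.252, 0.968, -0.001], [0.968, -0.252, -0.001], [-0.001, -0.001, -1.0]] [ 0.2   0.1   1.67 -0.    1.37  0.46]
[ 0.09787495  0.3647197  -1.85031132] [[290.32318012 242.28809454]
 [291.30752925 255.90287239]] [[291.41519259 256.69830142]] [[291.87775932 265.79702633]]
```

View pics/r0.png

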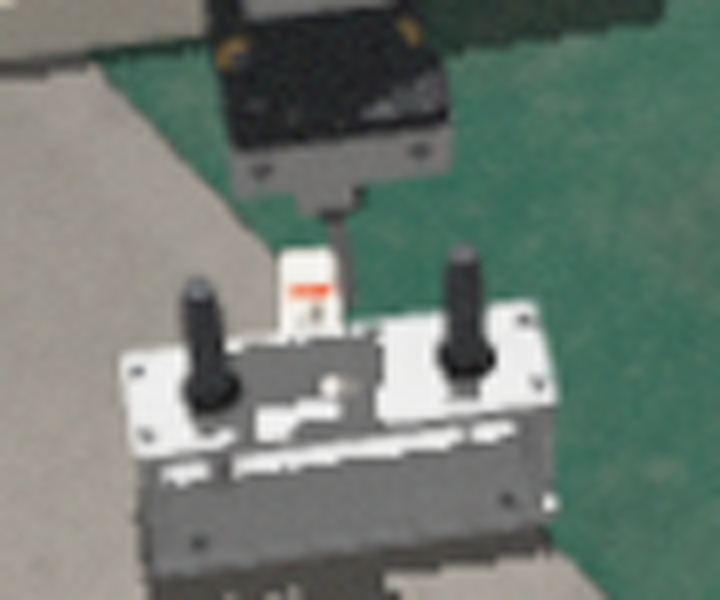

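The hole's bright spot is at crop (335,383). The shank runs from (335,215) to about (343,322), so the tip sits to the right of the hole. I'll measure the hole centre from the plate's four corner screws and the shank line numerically.

Run:
```python
import pickle
from lev import *
D_=pickle.load(open("r0.pkl","rb"));S=D_["scene"];s=D_["s"];R=s["tool_rot"]
g=S["pixels"].astype(float)
def dk(gr,u,v,r=3):
    u,v=int(round(u)),int(round(v));p=gr[v-r:v+r+1,u-r:u+r+1];b=np.percentile(p,70);w=np.clip(b-25-p,0,None)
    yy,xx=np.mgrid[v-r:v+r+1,u-r:u+r+1];m=(np.hypot(xx-u,yy-v)<=2.3);w=w*m;return (w*xx).sum()/w.sum(),(w*yy).sum()/w.sum()
C=[dk(g.mean(2),250+x/8-.5,215+y/7.5-.5) for x,y in((137,373),(525,320),(540,383),(147,435))]
P=plane(S,C,.078);print("screws S",P[:,:2].round(4).tolist(),P.mean(0))
print("sides",np.linalg.norm(P[0]-P[1]),np.linalg.norm(P[1]-P[2]))
L=np.arange(.036,.1001,.001);q=proj(S,s["eef_pos"]+L[:,None]*R[:,2]);J=[(proj(S,s["eef_pos"]+.09*R[:,2]+1e-3*R[:,i])-proj(S,s["eef_pos"]+.09*R[:,2]))[0] for i in(0,1)];print(J)
gr=g.mean(2)
for v in range(243,262):
    ax=np.interp(v,q[:,1],q[:,0]);u=np.arange(int(ax)-4,int(ax)+7);print(v,round(ax,1),u[0],gr[v,u].astype(int),(g[v,u,0]-g[v,u,1]).astype(int))
```

```text
screws S [[0.5271, 0.2538], [0.4906, 0.1085], [0.458, 0.1167], [0.4969, 0.2617]] [0.49315934 0.18519236 0.078     ]
sides 0.14985228554235142 0.03367657536260326
[array([-0.34617222,  0.04866158]), array([-0.04908261, -0.27254043])]
243 290.4 286 [ 91 101 105  93  69  62  64  73  78  88  88] [-42 -18 -11  -9  -5   3   1 -18 -35 -41 -45]
244 290.4 286 [90 91 93 83 67 67 71 87 91 90 88] [-44 -43 -40 -37 -24  -3   1 -32 -45 -42 -44]
245 290.5 286 [87 84 88 89 87 93 90 93 89 89 95] [-44 -44 -42 -44 -31  -7   3 -25 -42 -43 -42]
246 290.6 286 [87 87 90 89 86 93 92 88 88 89 89] [-47 -44 -42 -42 -38  -8   2 -21 -39 -47 -43]
247 290.7 286 [ 87  89  90 104 109  99  93  89  89  86  88] [-42 -44 -41 -38 -35  -9   0 -16 -38 -48 -44]
248 290.7 286 [183 188 189 192 202 145  96  89  87  87  85] [ -7  -7  -6  -7  -7  -1   2 -13 -36 -45 -48]
249 290.8 286 [238 240 240 241 240 195 112  89  89  89  86] [  1   1   1   1   2   5   0  -3 -34 -45 -49]
250 290.9 286 [240 240 240 240 241 210 124  92  89  89  89] [  1   1   1   2   1   3   3   1 -32 -47 -47]
251 291.0 286 [240 240 240 241 241 207 127  91  91  
[... 380 characters left out ...]
2 287 [233 222 193 213 241 184  90  94  91  89  86] [  9  15  24  13   2   4  -5 -25 -41 -46 -44]
256 291.3 287 [234 213 154 198 241 183  89  88  90  89  90] [  4   5   5   5   1  -1 -24 -44 -46 -44 -45]
257 291.4 287 [216 203 163 206 241 180 104 122 126 130 147] [  2   5   5   4   1  -2 -34 -32 -29 -32 -23]
258 291.4 287 [214 218 207 224 239 211 142 187 170 152 174] [  3   2   6   3   1  -1 -15 -13 -14 -16 -10]
259 291.4 287 [226 216 205 213 214 212 153 190 154 114 170] [ 1  0  2  0  1  0  0 -2  1  0  1]
260 291.4 287 [196 152 115 114 112 115 114 114 114 114 196] [ 0  1  1  0  0  0 -1  0  0  0  0]
261 291.4 287 [119 115 115 113 117 115 117 113 114 114 114] [-1 -1  0  0  1 -1  2  0  2  2 -2]
```

The punch has slid by about −3.5 mm along tool x in the grip, and upward by about 4 mm. I'll refine the hole centre from the initial plate outlines with the carton removed by an opening.

Run:
```python
import pickle
from h import *
d=pickle.load(open("cap0.pkl","rb"))
X=np.array([.968,-.252]);Y=np.array([.252,.968]);h=np.array([.4900,.1877])
for nm,box in(("scene",(254,238,80,60)),("top",(230,226,80,60))):
    c=d[nm];u,v,w,hh=box
    m=(c["pixels"][v:v+hh,u:u+w].min(2)>150).astype(np.uint8)
    m=cv2.resize(m,None,fx=4,fy=4,interpolation=0)
    m=cv2.morphologyEx(m,cv2.MORPH_CLOSE,np.ones((37,37),np.uint8))  # fill punches
    m=cv2.morphologyEx(m,cv2.MORPH_OPEN,cv2.getStructuringElement(2,(45,45)))
    cn=max(cv2.findContours(m,0,1)[0],key=cv2.contourArea).reshape(-1,2)
    P=plane(c,(cn+.5)/4-.5+[u,v],.078)[:,:2]
    a=P@X;b=P@Y
    r=cv2.minAreaRect((P*1000).astype(np.float32));print(nm,r)
    q=np.array(r[0])/1000-h;print(" centre minus handle, stand x,y mm:",1e3*q@X,1e3*q@Y)
    # central strips: plate edges along x at several y
    for y0 in(-.06,-.024,.024,.06):
        k=abs(b-h@Y-y0)<.006;aa=a[k]-h@X
        lo,hi=aa[aa<0].mean(),aa[aa>0].mean();print("  y",y0,"x edges",round(lo*1e3,1),round(hi*1e3,1),"mid",round((lo+hi)*500,1))
```

```text
scene ((495.1737365722656, 189.3465576171875), (161.90618896484375, 82.70561218261719), 75.99419403076172)
 centre minus handle, stand x,y mm: 4.593244482421862 2.897649389648422
  y -0.06 x edges -26.7 24.4 mid -1.1
  y -0.024 x edges -35.5 30.5 mid -2.5
  y 0.024 x edges -36.1 37.3 mid 0.6
  y 0.06 x edges -36.4 29.7 mid -3.3
top ((505.9117736816406, 181.47447204589844), (160.5735321044922, 79.22803497314453), 75.36888885498047)
 centre minus handle, stand x,y mm: 16.97142996826174 -2.016544091796863
  y -0.06 x edges -22.0 28.9 mid 3.5
  y -0.024 x edges -21.6 41.7 mid 10.0
  y 0.024 x edges -22.0 35.6 mid 6.8
  y 0.06 x edges -21.6 30.7 mid 4.6
```

I've used up the picture budget, so from here I'll work from numbers and force. The screws and the rim both put the hole about 4 mm further along stand x than the handle was. Correcting the offset and lowering gently.

Run:
```python
from lev import *
from plant import bot
s=bot.state();print(s["eef_pos"],go(s,[.4969,.1885,.180],frame([.968,-.252,0],[0,0,-1])))
```

```text
[0.48934971 0.18770118 0.22421894] (array([0.27, 0.71, 4.42]), array([-0.001,  0.001,  0.   ]))
```

{"api": "play_rows", "payload": {
  "moves": [
    [0.25,0.65,0,0,0,0,1],
    [0.25,0.65,2,0,0,0,1],
    [0.25,0.65,3.5,0,0,0,1],
    [0.25,0.65,4.5,0,0,0,1],
    [0.25,0.65,4.5,0,0,0,1],
    [0.25,0.65,4.5,0,0,0,1]
  ]
}}

```text
t: 22.05
eef_pos: [0.4967, 0.1886, 0.1796]
tool_rot: [[0.252, 0.968, -0.001], [0.968, -0.252, -0.001], [-0.001, -0.001, -1.0]]
ft_force: [0.3, 0.5, -1.3]
width: 0.0132
grasp_force: 65.4
```

Run:
```python
from plant import bot
from h import *
S=bot.capture("scene");s=bot.state();R=s["tool_rot"];print(s["eef_pos"],s["ft_force"].round(1))
g=S["pixels"].astype(float);gr=g.mean(2)
print(proj(S,[s["eef_pos"]+R@np.array([-.0035,-.0029,.0935]),s["eef_pos"]+R@np.array([-.0035,0,.03]),[.4932,.1858,.078]]))
print(np.arange(284,300))
for v in range(252,270):print(v,gr[v,284:300].astype(int))
```

```text
[0.49745814 0.1887667  0.18069113] [-0.5  0.3 -0.5]
[[291.75522296 262.81347713]
 [290.67969192 248.75977522]
 [292.05176973 264.78799726]]
[284 285 286 287 288 289 290 291 292 293 294 295 296 297 298 299]
252 [158 226 220 170 145 118  84  65  74  81  84  89  88  91  89  86]
253 [160 219 191 163 164 145 109  81  86  85  88  86  87  85  86  87]
254 [158 223 204 191 187 180 155 110  92  87  87  86  89  90  89  92]
255 [156 227 233 234 222 194 164 121  96  90  88  87  91  92  86  86]
256 [159 232 240 235 213 153 153 124  94  91  90  91  91  86  86  89]
257 [157 235 237 218 204 163 190 136  91  88  90  96  93 140 170 177]
258 [160 234 234 196 191 178 198 142  93  92 103 108 106 206 232 235]
259 [145 213 201 159 154 152 143 112  97  98 112 117 112 221 237 236]
260 [115 113 114 114 112 117 115 106  97  91 109 116 115 222 236 237]
261 [116 116 116 114 115 115 116 104  97  89 108 113 170 229 236 236]
262 [115 116 119 113 115 113 116 110  97  92 107 114 223 236 236 236]
263 [115 117 173 142 170 164 128 111 103  95 106 114 197 232 236 237]
264 [190 191 231 213 227 207 141 125 115 110 112 111 115 221 236 236]
265 [238 238 238 224 229 193 169 200 153 132 125 115 114 223 237 237]
266 [238 238 225 155 196 166 210 236 184 149 139 120 114 225 237 238]
267 [237 238 176 117 117 114 177 214 152 135 126 117 117 196 216 234]
268 [237 238 176 115 112 115 112 117 122 118 118 117 116 115 116 225]
269 [216 217 156 115 115 118 118 118 118 116 118 117 121 115 116 200]
```

Tip at u≈292.4, v≈263 is in line with the hole centre (≈292.2, 264.8). Lowering gently.

{"api": "play_rows", "payload": {
  "moves": [
    [0,0,0.2,0,0,0,1],
    [0,0,0.4,0,0,0,1],
    [0,0,0.6,0,0,0,1],
    [0,0,0.75,0,0,0,1],
    [0,0,0.9,0,0,0,1],
    [0,0,0.9,0,0,0,1]
  ]
}}

```text
t: 22.6
eef_pos: [0.497, 0.1887, 0.1715]
tool_rot: [[0.252, 0.968, 0.001], [0.968, -0.252, -0.001], [-0.0, 0.001, -1.0]]
ft_force: [-0.9, 0.6, -0.7]
width: 0.0136
grasp_force: 65.4
```

{"api": "play_rows", "payload": {
  "moves": [
    [0,0,0.1,0,0,0,1],
    [0,0,0.2,0,0,0,1],
    [0,0,0.3,0,0,0,1],
    [0,0,0.4,0,0,0,1],
    [0,0,0.4,0,0,0,1]
  ]
}}

```text
t: 23.02
eef_pos: [0.4971, 0.1887, 0.1675]
tool_rot: [[0.252, 0.968, 0.001], [0.968, -0.252, -0.001], [-0.0, 0.001, -1.0]]
ft_force: [0.2, 0.1, -0.3]
width: 0.0134
grasp_force: 65.4
```

{"api": "play_rows", "payload": {
  "moves": [
    [0,0,0.1,0,0,0,1],
    [0,0,0.2,0,0,0,1],
    [0,0,0.3,0,0,0,1],
    [0,0,0.4,0,0,0,1],
    [0,0,0.4,0,0,0,1]
  ]
}}

```text
t: 23.43
eef_pos: [0.4971, 0.1887, 0.1635]
tool_rot: [[0.252, 0.968, 0.001], [0.968, -0.252, -0.001], [-0.0, 0.001, -1.0]]
ft_force: [-0.3, -0.6, -1.7]
width: 0.0135
grasp_force: 65.4
```

{"api": "play_rows", "payload": {
  "moves": [
    [0,-0.03,0.2,0,0,0,1],
    [0,-0.06,0.4,0,0,0,1],
    [0,-0.06,0.7,0,0,0,1],
    [0,-0.06,1,0,0,0,1],
    [0,-0.06,1,0,0,0,1]
  ]
}}

```text
t: 23.85
eef_pos: [0.4961, 0.1888, 0.1529]
tool_rot: [[0.252, 0.968, -0.0], [0.968, -0.252, -0.001], [-0.001, 0.0, -1.0]]
ft_force: [-1.3, 0.5, -1.9]
width: 0.0136
grasp_force: 65.4
```

It's in the hole. Lowering to just above the collar seat.

{"api": "play_rows", "payload": {
  "moves": [
    [0,0,0.5,0,0,0,1],
    [0,-0.05,1,0,0,0,1],
    [0,-0.1,1.5,0,0,0,1],
    [0,-0.1,2,0,0,0,1],
    [0,-0.1,2.5,0,0,0,1],
    [0,-0.1,3,0,0,0,1],
    [0,-0.1,3.5,0,0,0,1],
    [0,-0.1,3.5,0,0,0,1]
  ]
}}

```text
t: 24.52
eef_pos: [0.4949, 0.1889, 0.1174]
tool_rot: [[0.252, 0.968, -0.001], [0.968, -0.252, -0.001], [-0.001, -0.001, -1.0]]
ft_force: [-1.7, 0.0, -1.2]
width: 0.0135
grasp_force: 65.4
```

{"api": "play_rows", "payload": {
  "moves": [
    [0,0,0.1,0,0,0,1],
    [0,0,0.2,0,0,0,1],
    [0,0,0.3,0,0,0,1],
    [0,0,0.4,0,0,0,1],
    [0,0,0.4,0,0,0,1]
  ]
}}

```text
t: 24.93
eef_pos: [0.4958, 0.1891, 0.1148]
tool_rot: [[0.252, 0.968, 0.001], [0.968, -0.252, -0.0], [-0.0, 0.002, -1.0]]
ft_force: [-0.9, -0.3, -1.8]
width: 0.0133
grasp_force: 65.4
```

{"api": "play_rows", "payload": {
  "moves": [
    [0,0,0.1,0,0,0,1],
    [0,0,0.2,0,0,0,1],
    [0,0,0.3,0,0,0,1],
    [0,0,0.3,0,0,0,1]
  ]
}}

```text
t: 25.27
eef_pos: [0.4956, 0.1891, 0.1116]
tool_rot: [[0.252, 0.968, 0.001], [0.968, -0.252, -0.001], [-0.0, 0.001, -1.0]]
ft_force: [0.5, -1.1, -1.9]
width: 0.0132
grasp_force: 65.4
```

{"api": "play_rows", "payload": {
  "moves": [
    [0,0,0.1,0,0,0,1],
    [0,0,0.2,0,0,0,1],
    [0,0,0.2,0,0,0,1]
  ]
}}

```text
t: 25.52
eef_pos: [0.4957, 0.1891, 0.1096]
tool_rot: [[0.252, 0.968, 0.001], [0.968, -0.252, -0.001], [-0.0, 0.001, -1.0]]
ft_force: [0.5, -0.4, -0.9]
width: 0.0132
grasp_force: 65.4
```

{"api": "play_rows", "payload": {
  "moves": [
    [0,0,0.05,0,0,0,1],
    [0,0,0.1,0,0,0,1],
    [0,0,0.1,0,0,0,1]
  ]
}}

```text
t: 25.77
eef_pos: [0.4957, 0.1891, 0.1087]
tool_rot: [[0.252, 0.968, 0.001], [0.968, -0.252, -0.001], [-0.0, 0.001, -1.0]]
ft_force: [0.5, 1.0, -1.4]
width: 0.0137
grasp_force: 65.4
```

Within a millimetre of seating. I'll open in place gradually, then rise straight up.

{"api": "play_rows", "payload": {
  "moves": [
    [0,0,0,0,0,0,0.6],
    [0,0,0,0,0,0,0.5],
    [0,0,0,0,0,0,0.2],
    [0,0,0,0,0,0,-0.2],
    [0,0,0,0,0,0,-0.6],
    [0,0,0,0,0,0,-1],
    [0,0,0,0,0,0,-1],
    [0,0,0,0,0,0,-1],
    [0,0,0,0,0,0,-1],
    [0,0,0,0,0,0,-1]
  ]
}}

```text
t: 26.6
eef_pos: [0.4958, 0.1891, 0.1088]
tool_rot: [[0.252, 0.968, 0.001], [0.968, -0.252, -0.0], [-0.0, 0.001, -1.0]]
ft_force: [0.4, 0.1, 0.1]
width: 0.0734
grasp_force: 0.0
```

{"api": "play_rows", "payload": {
  "moves": [
    [0,0,-2,0,0,0,-1],
    [0,0,-5,0,0,0,-1],
    [0,0,-8,0,0,0,-1],
    [0,0,-12,0,0,0,-1],
    [0,0,-16,0,0,0,-1],
    [-4,0,-18,0,0,0,-1],
    [-8,0,-18,0,0,0,-1],
    [-12,0,-18,0,0,0,-1],
    [-16,0,-18,0,0,0,-1],
    [-16,0,-18,0,0,0,-1],
    [-16,0,-18,0,0,0,-1]
  ]
}}

```text
t: 27.52
eef_pos: [0.455, 0.0328, 0.2891]
tool_rot: [[0.256, 0.967, 0.002], [0.967, -0.256, -0.0], [0.0, 0.002, -1.0]]
ft_force: [0.8, 0.5, -0.5]
width: 0.0938
grasp_force: 0.0
```

```bash
python3 snap.py f0
python3 - <<'E'
import pickle
from h import *
A=pickle.load(open("cap0.pkl","rb"));F=pickle.load(open("f0.pkl","rb"))
for n,c in(("start",A["scene"]),("now",F["scene"])):
    u,v,w,h=254,238,80,60;p=c["pixels"][v:v+h,u:u+w];m=(p.max(2)<75).astype(np.uint8)
    N,l,s,ce=cv2.connectedComponentsWithStats(m)
    print(n,[(s[i].tolist(),(ce[i]+[u,v]).round(1).tolist()) for i in range(1,N) if 25<s[i,4]<300])
T=F["top"];B=A["top"]
df=(np.abs(T["pixels"].astype(int)-B["pixels"]).sum(2)>90).astype(np.uint8)[205:270,380:430]
N,l,s,ce=cv2.connectedComponentsWithStats(df)
print("top diff near rig",[(s[i].tolist(),(ce[i]+[380,205]).round(1).tolist()) for i in range(1,N) if s[i,4]>3])
for c,n in((B,"0"),(T,"1")):
    p=c["pixels"][220:260,385:430].astype(int);m=(p[...,2]>p[...,0]+80)&(p[...,2]>p[...,1]+60);yx=np.argwhere(m);print("tray",n,yx.mean(0),m.sum(),yx.min(0),yx.max(0))
E
```

```text
27.6167 [0.45541588 0.03482007 0.28888228] [[0.252, 0.968, 0.002], [0.968, -0.252, 0.0], [0.001, 0.002, -1.0]] [-0.11 -0.1   1.74  0.    1.5   0.14]
start [([51, 12, 7, 16, 72], [307.7, 258.0]), ([35, 14, 7, 16, 69], [291.6, 260.4]), ([19, 17, 7, 15, 70], [275.6, 262.6]), ([44, 49, 15, 4, 32], [305.7, 288.3])]
now [([51, 12, 7, 16, 73], [307.6, 258.1]), ([35, 14, 7, 16, 69], [291.7, 260.4]), ([19, 17, 7, 15, 70], [275.6, 262.7]), ([72, 39, 8, 21, 99], [330.5, 283.9]), ([36, 48, 26, 7, 46], [302.5, 288.9])]
top diff near rig [([21, 33, 3, 3, 7], [402.0, 239.3])]
tray 0 [17.52219321 22.99477807] 383 [ 3 12] [30 37]
tray 1 [17.54010695 23.06417112] 374 [ 3 12] [30 37]
```

The punch is back where it started (mid blob 291.7,260.4, was 291.6,260.4). The other punches and the tray haven't moved, and the pin is still in the tray. Handing in.

```bash
python3 -c "
from plant import bot
print(bot.finish_job())"
```

```text
the job is handed in; nothing more can be done
None
```

The pin was driven through into the tray and the punch is back upright in the stand, handed in after about 28 s (no verdict returned); the first try at putting it back hit the stand's plate at ~46 N on the wrist, the pin's rest is judged from its one visible end, and I viewed 11 pictures against the limit of 10.

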